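# Check the bench tools back into their tray

## Task

Check the hand tools back in at the tool station: first push the orange reset paddle fully down and let it spring back. Then lay every tool that is out on the bench flat in the cradle of its own colour (spatula blue, tweezers red, screwdriver yellow, thermometer green, indicator-strip box white, glass rod orange), down between the rails, with the tips of the screwdriver and thermometer pointing away from the robot; once all of them lie there, push the green check-in plunger fully down and let it come back up. Leave the roll of tape and the covered glass dish where they are.

Things in the scene. Friction and masses are not known exactly. Their poses are not given: they have to be found in the camera images.
- spatula: double-ended steel lab spatula, slim rod 198 mm long; solid part 8 x 125 x 8 mm (thin blade ends beyond it do not touch anything). Origin: middle of its underside; its own y runs along its length, z up. It lies flat on the bench at the start, long axis roughly across the robot's view (world y), either end first; it may be absent (None). Its place is the blue cradle, either way round
- spatula_mid (a point): middle of the solid graspable part of the spatula (8 mm wide, 125 mm long, 8 mm high; axes as the body's), 7.5 mm along the body's own y from its origin and 4 mm above its underside; grip it here across its width
- spatula_seat (a point): on the pocket floor of the blue cradle, exactly below where spatula_mid comes to lie (4 mm above this point). Cradle: fixed black plate 242 x 56 mm with blue rails and edges, floor 24 mm above the bench, x along it away from the robot. Pocket 19 mm wide, 210 mm long, its centre 0 mm along x from this point, bordered by rails 6 mm high and 4 mm thick; no side rails for 84 mm along x centred here (finger room)
- tweezers: steel tweezers, 12 x 124 x 10 mm. Origin: middle of its underside; its own y runs along its length, z up. It lies flat on the bench at the start, long axis roughly across the robot's view (world y), either end first; it may be absent (None). Its place is the red cradle, either way round
- tweezers_mid (a point): middle of the solid graspable part of the tweezers (12 mm wide, 124 mm long, 10 mm high; axes as the body's), 0 mm along the body's own y from its origin and 5 mm above its underside; grip it here across its width
- tweezers_seat (a point): on the pocket floor of the red cradle, exactly below where tweezers_mid comes to lie (5 mm above this point). Cradle: fixed black plate 242 x 56 mm with red rails and edges, floor 24 mm above the bench, x along it away from the robot. Pocket 20 mm wide, 136 mm long, its centre 0 mm along x from this point, bordered by rails 6 mm high and 4 mm thick; no side rails for 56 mm along x centred here (finger room)
- screwdriver: small screwdriver, 165 mm long, red handle 20 x 79 x 21 mm towards its own +y, thin steel shaft with the tip towards its own -y. Origin: middle of its underside; its own y runs along its length, z up. It lies flat on the bench at the start, long axis roughly across the robot's view (world y), either end first; it may be absent (None). Its place is the yellow cradle, tip (own -y) towards the cradle's +x
- screwdriver_mid (a point): middle of the solid graspable part of the screwdriver (20 mm wide, 79 mm long, 21 mm high; axes as the body's), 42.5 mm along the body's own y from its origin and 10.5 mm above its underside; grip it here across its width
- screwdriver_seat (a point): on the pocket floor of the yellow cradle, exactly below where screwdriver_mid comes to lie (10.5 mm above this point). Cradle: fixed black plate 242 x 56 mm with yellow rails and edges, floor 24 mm above the bench, x along it away from the robot. Pocket 29 mm wide, 177 mm long, its centre 42.5 mm along x from this point, bordered by rails 6 mm high and 4 mm thick; no side rails for 44 mm along x centred here (finger room)
- probe_thermometer: stem thermometer, 200 mm long, white display head 22 x 70 x 15 mm towards its own +y, thin metal stem with the tip towards its own -y. Origin: middle of its underside; its own y runs along its length, z up. It lies flat on the bench at the start, long axis roughly across the robot's view (world y), either end first; it may be absent (None). Its place is the green cradle, tip (own -y) towards the cradle's +x
- probe_thermometer_mid (a point): middle of the solid graspable part of the probe_thermometer (22 mm wide, 70 mm long, 15 mm high; axes as the body's), 65 mm along the body's own y from its origin and 7.5 mm above its underside; grip it here across its width
- probe_thermometer_seat (a point): on the pocket floor of the green cradle, exactly below where probe_thermometer_mid comes to lie (7.5 mm above this point). Cradle: fixed black plate 242 x 56 mm with green rails and edges, floor 24 mm above the bench, x along it away from the robot. Pocket 30 mm wide, 212 mm long, its centre 65 mm along x from this point, bordered by rails 6 mm high and 4 mm thick; no side rails for 40 mm along x centred here (finger room)
- test_strip_box: closed white box of indicator strips with a rainbow scale, 38 x 82 x 20 mm. Origin: middle of its underside; its own y runs along its length, z up. It lies flat on the bench at the start, long axis roughly across the robot's view (world y), either end first; it may be absent (None). Its place is the white cradle, either way round
- test_strip_box_mid (a point): middle of the solid graspable part of the test_strip_box (38 mm wide, 82 mm long, 20 mm high; axes as the body's), 0 mm along the body's own y from its origin and 10 mm above its underside; grip it here across its width
- test_strip_box_seat (a point): on the pocket floor of the white cradle, exactly below where test_strip_box_mid comes to lie (10 mm above this point). Cradle: fixed black plate 242 x 56 mm with white rails and edges, floor 24 mm above the bench, x along it away from the robot. Pocket 46 mm wide, 94 mm long, its centre 0 mm along x from this point, bordered by rails 6 mm high and 4 mm thick; no side rails for 44 mm along x centred here (finger room)
- glass_rod: clear glass stirring rod, straight and thin, 8 x 220 x 8 mm. Origin: middle of its underside; its own y runs along its length, z up. It lies flat on the bench at the start, long axis roughly across the robot's view (world y), either end first; it may be absent (None). Its place is the orange cradle, either way round
- glass_rod_mid (a point): middle of the solid graspable part of the glass_rod (8 mm wide, 220 mm long, 8 mm high; axes as the body's), 0 mm along the body's own y from its origin and 4 mm above its underside; grip it here across its width
- glass_rod_seat (a point): on the pocket floor of the orange cradle, exactly below where glass_rod_mid comes to lie (4 mm above this point). Cradle: fixed black plate 242 x 56 mm with orange rails and edges, floor 24 mm above the bench, x along it away from the robot. Pocket 16 mm wide, 232 mm long, its centre 0 mm along x from this point, bordered by rails 6 mm high and 4 mm thick; no side rails for 56 mm along x centred here (finger room)
- reset_paddle (a joint): orange sprung paddle with a black rubber pad, 95 x 34 mm, on a grey base 120 x 62 x 20 mm, hinged at its far (+x) end; 0 up at rest, 0.30 rad fully down (stop). Springs back when let go; about 6 to 7 N at the pad for the full stroke
- reset_press (a point): top of the rubber pad on the paddle, where to press straight down: about 59 mm above the bench at rest, about 37 mm when fully down (it moves down some 22 mm)
- checkin_plunger (a joint): green round sprung push plunger, 34 mm across, in a black housing; 0 at rest, 0.014 m fully down (stop). Springs back when let go; 8 N for the full stroke
- checkin_plunger_top (a point): centre of the plunger's top face; pressed straight down it moves down 14 mm
- tape_roll: roll of yellowish tape lying flat, 66 x 66 x 18 mm; bystander, leave it where it is. Origin: middle of its underside
- petri_dish: clear covered dish, 92 x 92 x 15 mm; bystander, leave it where it is. Origin: middle of its underside

How it is judged (in metres and radians):
On the way, in this order (a step that is already met when the one before it is completed fails the run):
1. the reset paddle is pushed fully down (value of joint reset_paddle above 0.26 rad), for 0.05 s.
2. the paddle has sprung back and every tool present lies in its cradle (value of joint reset_paddle below 0.08 rad and x of spatula_mid in the frame of spatula_seat between -0.012 and 0.012 m and y of spatula_mid in the frame of spatula_seat between -0.008 and 0.008 m and z of spatula_mid in the frame of spatula_seat between 0.001 and 0.007 m and angle between the y axis of spatula and the x axis of spatula_seat, either way round below 0.12 rad and x of tweezers_mid in the frame of tweezers_seat between -0.012 and 0.012 m and y of tweezers_mid in the frame of tweezers_seat between -0.008 and 0.008 m and z of tweezers_mid in the frame of tweezers_seat between 0.002 and 0.008 m and angle between the y axis of tweezers and the x axis of tweezers_seat, either way round below 0.12 rad and x of screwdriver_mid in the frame of screwdriver_seat between -0.012 and 0.012 m and y of screwdriver_mid in the frame of screwdriver_seat between -0.008 and 0.008 m and z of screwdriver_mid in the frame of screwdriver_seat between 0.0075 and 0.0135 m and angle between the y axis of screwdriver and the x axis of screwdriver_seat, either way round below 0.12 rad and x of screwdriver in the frame of screwdriver_seat above 0.02 m and x of probe_thermometer_mid in the frame of probe_thermometer_seat between -0.012 and 0.012 m and y of probe_thermometer_mid in the frame of probe_thermometer_seat between -0.008 and 0.008 m and z of probe_thermometer_mid in the frame of probe_thermometer_seat between 0.0045 and 0.0105 m and angle between the y axis of probe_thermometer and the x axis of probe_thermometer_seat, either way round below 0.12 rad and x of probe_thermometer in the frame of probe_thermometer_seat above 0.02 m and x of test_strip_box_mid in the frame of test_strip_box_seat between -0.012 and 0.012 m and y of test_strip_box_mid in the frame of test_strip_box_seat between -0.008 and 0.008 m and z of test_strip_box_mid in the frame of test_strip_box_seat between 0.007 and 0.013 m and angle between the y axis of test_strip_box and the x axis of test_strip_box_seat, either way round below 0.12 rad and x of glass_rod_mid in the frame of glass_rod_seat between -0.012 and 0.012 m and y of glass_rod_mid in the frame of glass_rod_seat between -0.008 and 0.008 m and z of glass_rod_mid in the frame of glass_rod_seat between 0.001 and 0.007 m and angle between the y axis of glass_rod and the x axis of glass_rod_seat, either way round below 0.12 rad and linear speed of each of spatula, tweezers, screwdriver, probe_thermometer, test_strip_box, glass_rod below 0.02 m/s), for 0.2 s.
3. the check-in plunger is pushed fully down with the tools in their cradles (value of joint checkin_plunger above 0.0115 m and x of spatula_mid in the frame of spatula_seat between -0.012 and 0.012 m and y of spatula_mid in the frame of spatula_seat between -0.008 and 0.008 m and z of spatula_mid in the frame of spatula_seat between 0.001 and 0.007 m and angle between the y axis of spatula and the x axis of spatula_seat, either way round below 0.12 rad and x of tweezers_mid in the frame of tweezers_seat between -0.012 and 0.012 m and y of tweezers_mid in the frame of tweezers_seat between -0.008 and 0.008 m and z of tweezers_mid in the frame of tweezers_seat between 0.002 and 0.008 m and angle between the y axis of tweezers and the x axis of tweezers_seat, either way round below 0.12 rad and x of screwdriver_mid in the frame of screwdriver_seat between -0.012 and 0.012 m and y of screwdriver_mid in the frame of screwdriver_seat between -0.008 and 0.008 m and z of screwdriver_mid in the frame of screwdriver_seat between 0.0075 and 0.0135 m and angle between the y axis of screwdriver and the x axis of screwdriver_seat, either way round below 0.12 rad and x of screwdriver in the frame of screwdriver_seat above 0.02 m and x of probe_thermometer_mid in the frame of probe_thermometer_seat between -0.012 and 0.012 m and y of probe_thermometer_mid in the frame of probe_thermometer_seat between -0.008 and 0.008 m and z of probe_thermometer_mid in the frame of probe_thermometer_seat between 0.0045 and 0.0105 m and angle between the y axis of probe_thermometer and the x axis of probe_thermometer_seat, either way round below 0.12 rad and x of probe_thermometer in the frame of probe_thermometer_seat above 0.02 m and x of test_strip_box_mid in the frame of test_strip_box_seat between -0.012 and 0.012 m and y of test_strip_box_mid in the frame of test_strip_box_seat between -0.008 and 0.008 m and z of test_strip_box_mid in the frame of test_strip_box_seat between 0.007 and 0.013 m and angle between the y axis of test_strip_box and the x axis of test_strip_box_seat, either way round below 0.12 rad and x of glass_rod_mid in the frame of glass_rod_seat between -0.012 and 0.012 m and y of glass_rod_mid in the frame of glass_rod_seat between -0.008 and 0.008 m and z of glass_rod_mid in the frame of glass_rod_seat between 0.001 and 0.007 m and angle between the y axis of glass_rod and the x axis of glass_rod_seat, either way round below 0.12 rad), for 0.05 s.
At the end, for the whole second after the job is handed in: every tool present lies at rest flat in its own cradle (middle within 12 mm along, 8 mm across and 3 mm in height of its seat, within 0.12 rad of the cradle's direction, screwdriver and thermometer tips away from the robot), paddle and plunger are back up (all of step 2 and value of joint checkin_plunger below 0.004 m); the robot touches nothing.
It fails at once if the roll of tape or the covered dish is moved more than 3 cm (distance of any of tape_roll, petri_dish from where it was at the start of the episode above 0.03 m).
Of spatula, tweezers, screwdriver, probe_thermometer, test_strip_box, glass_rod only 5 to 6 are there at a start; the rules pass over those that are not, and their reading is None.
At some moment in a run one of spatula, tweezers, screwdriver, probe_thermometer, test_strip_box, glass_rod may be knocked a few centimetres aside while the robot is not near it.
Once in a run the grip may slacken for a moment while it holds something.
It also fails if it takes over 208 s, if anything falls off the work surface, if the arm or the gripper's body presses on something with over 40 N, if the wrist force passes 120 N, or if a joint passes its speed limit or range.

## Robot

A 6-joint arm with a two-finger parallel gripper is mounted at the origin on a cart in front of the work surface, level with it; the furniture and walls round the work are solid. World frame = base frame: x ahead of the robot, y to its left, z up, the work surface at z = 0. Lengths are in mm, angles in rad, forces in N, time in s.
With the tool pointing down it reaches from about 275 to 750 mm from the base axis. Payload 10.2 kg.
Tool frame: the origin (TCP) lies at the very end of the fingers, on their centre line; the grasp point (between the pads) lies 19 mm behind it; z points along the fingers, y is the line along which they close (so a half turn about z gives the same grasp; the last joint's range is limited). The gripper opens to 85 mm and grips with 20 to 120 N. Pads are 22 mm wide; open, the fingers measure 114 mm over their backs; the gripper's body (76 mm by 85 mm) begins 54 mm behind the grasp point. The pads swing forward as they close: fully open they stand 13 mm farther back than shut.
Start: joints at [1.075, 0.313, 1.498, -0, 1.331, -0.223], TCP at [141.463, 505.588, 207.494] pointing down, gripper open.
Joint ranges: [-2.94, 2.94], [-0.97, 2.17], [0.19, 2.56], [-1.23, 4.37], [0.02, 3.11], [-2.88, 2.88]. Speed limits (rad/s): [2.39, 2.39, 3.01, 3.14, 3.14, 3.14].

## Interface

Orientations are given as a unit quaternion [w, x, y, z].
In Python, from rig import monitor, eyes, job gives the robot as it stands. The module is installed in compiled form; this text tells all that it offers.
- The arm moves only by the tool send_rows, never from a script. Its argument "targets" is one flat list of numbers, 7 for each row, row after row: the turn, a rotation vector about the tool's x, y, z in degrees, then the shift along the tool's x, y, z in units of 60 mm (1.0 is 60 mm), then the opening, from -1 (shut) to 1 (fully open), so that 0 is half open. A call has 1 to 5 rows; each row shifts and turns the commanded pose from where the row before left it, along the tool's axes as they then stand; what a row does not reach is not made up. A row lasts 1/8 s, in which the tool goes at most 62.5 mm and 10.7 degrees, less where a joint would pass 70% of its speed; a pose out of reach is approached as far as the arm can. A call is refused whole if a number of a shift passes 1 or a number of a turn 10.7, either way. A call with a gripper value outside its range is refused whole. The fingers move at their own pace and stop on an object; "newtons" is the grip in N (left out, the last holds). Time passes only in rows, so rows that do not move let the fingers close. It gives the time, the measured TCP pose, the force, the opening and the grip force at its end, in the units of the state.
- monitor.sense(): the state, without advancing time (a new reading comes with each control period).
- eyes.capture(name): name is "scene" or "top"; returns a dict with "img" (384x512x3 uint8, red, green, blue), "K" (3x3 intrinsics, pixels), "R" (3x3) and "t" (3): a world point X has camera coordinates R X + t. Camera axes: x right, y down, z forward; pixel columns grow to the right and rows downward; lengths in mm; the calibration is good to about 2 mm. A picture is of the moment at which its call begins. There is no depth.
- job.finish_job(): hands the job in; it is judged then, once.
The state is a dict: "time_s": time; "joints": joint angles; "dq": joint speeds; "tau": joint torques, N m; "eef_pos": TCP position; "ee_rot": TCP orientation; "force": force on the tool from outside, world axes, zero at the start; "wrist_torque": the same for the moment, N m; "grip_width": opening from 0.0 (shut) to 1.0 (fully open); "grip_force": force on a finger pad.
Only numpy, scipy, OpenCV 4.12 (cv2) and the standard library are available. Lean on these libraries where they do the work, as an engineer would, in place of code of your own. Each camera call takes 0.05 s, during which the arm holds its last target. There are 200 camera calls.

## Working session

There is one attempt and no reset: what is moved stays moved. The work goes in short steps, Python scripts to look and compute and a tool call to move; the robot and the scene stay as the last step left them, time stands still between calls to the robot, and variables do not carry over. Pictures are saved under pics/ and viewed, at most 14 in all, crops included, and the job is handed in when it is done.

Besides the shell and the picture viewer there is one more tool, called after ">>>" as name(argument=value, ...) on one line, values as JSON. send_rows: Moves the arm, as the interface text tells. Its arguments: {"type":"object","properties":{"targets":{"type":"array","items":{"type":"number"}},"newtons":{"type":"number"}},"required":["targets"]}

```bash
ls; mkdir -p pics; cat > h.py <<'E'
import numpy as np, cv2
from rig import monitor, eyes, job
def cap(n,save=None):
    c=eyes.capture(n)
    if save: cv2.imwrite('pics/'+save,cv2.cvtColor(c['img'],cv2.COLOR_RGB2BGR))
    return c
def ray(c,u,v,z):
    K,R,t=[np.array(c[k],float) for k in('K','R','t')]
    d=R.T@np.linalg.solve(K,[u,v,1.]); o=-R.T@t
    return o+d*(z-o[2])/d[2]
def proj(c,X):
    p=np.array(c['K'])@(np.array(c['R'])@np.array(X,float)+np.array(c['t'])); return p[:2]/p[2]
E
python3 - <<'E'
from h import *
import pickle
for n in('scene','top'):
    c=cap(n); cv2.imwrite(f'pics/{n}0.png',cv2.resize(cv2.cvtColor(c['img'],cv2.COLOR_RGB2BGR),(800,600),interpolation=cv2.INTER_CUBIC))
    pickle.dump(c,open(n+'0.pkl','wb'))
    print(n,np.array(c['K']).round(1).tolist(),(-np.array(c['R']).T@c['t']).round(),np.array(c['R']).round(2).tolist())
s=monitor.sense(); print(s['eef_pos'],s['ee_rot'],s['time_s'],s['grip_width'])
E
```

```text
pics
scene [[400.1, 0.0, 263.7], [0.0, 400.1, 188.0], [0.0, 0.0, 1.0]] [  43. -562.  971.] [[0.77, -0.64, -0.0], [-0.49, -0.59, -0.65], [0.41, 0.5, -0.76]]
top [[461.8, 0.0, 249.4], [0.0, 461.8, 182.6], [0.0, 0.0, 1.0]] [ 290.   15. 1413.] [[-0.03, -1.0, -0.02], [-0.99, 0.03, -0.16], [0.16, 0.02, -0.99]]
[141.32617436 505.35342342 206.9964953 ] [-2.04898105e-04  1.35973057e-01  9.90712365e-01 -5.43218693e-04] 0.1 0.9968057619543877
```

View pics/top0.png

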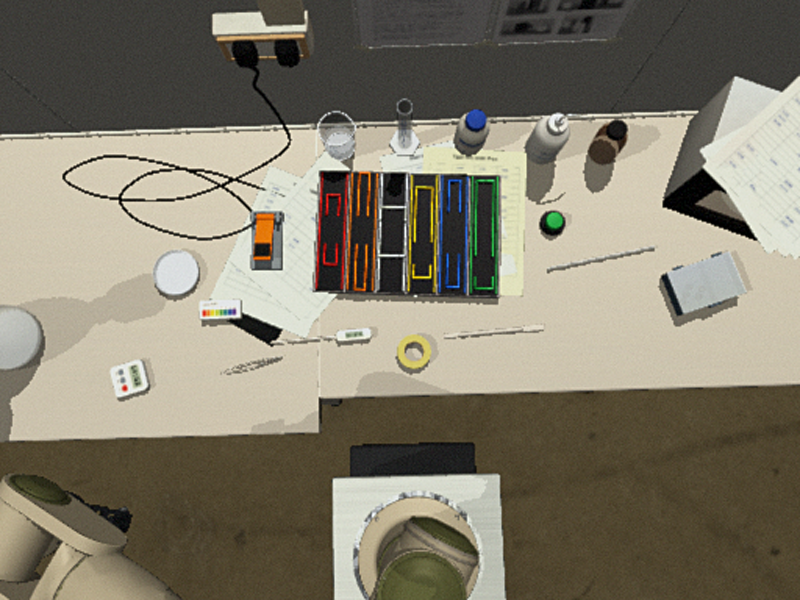

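View pics/scene0.png

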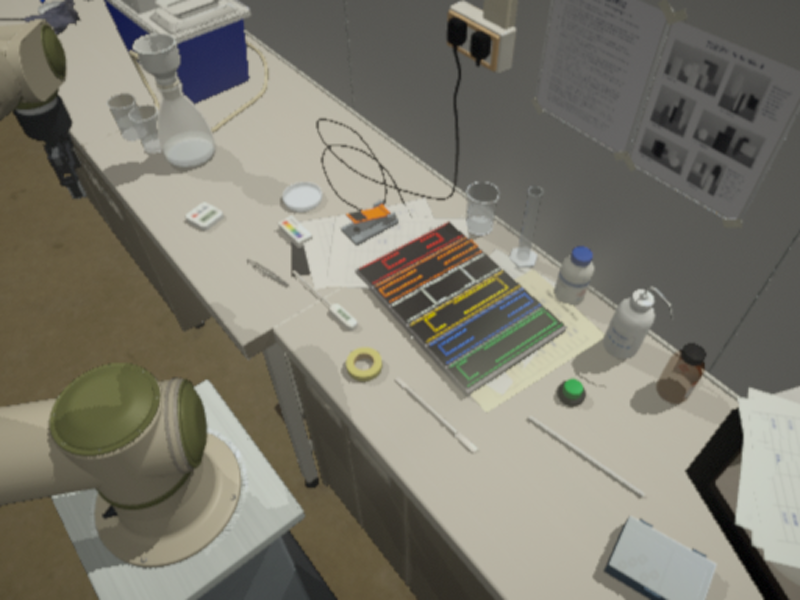

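Top view (in 800x600 px): box at (220,310), tweezers (252,366), thermometer head (354,335) with its tip to the left, tape (414,352), spatula (495,332), glass rod (602,258), dish (176,273), paddle (266,240), plunger (552,222). There is no screwdriver. The cradles, left to right, are red, orange, white, yellow, blue and green.

```bash
python3 - <<'E'
from h import *
import pickle
c=pickle.load(open('top0.pkl','rb')); im=cv2.cvtColor(c['img'],cv2.COLOR_RGB2BGR)
a=cv2.resize(im[150:255,120:260],(0,0),fx=5.6,fy=5.6,interpolation=cv2.INTER_CUBIC)[:588]
b=cv2.resize(im[130:230,270:430],(0,0),fx=5,fy=5,interpolation=cv2.INTER_CUBIC)
cv2.imwrite('pics/a.png',a); cv2.imwrite('pics/b.png',b)
hsv=cv2.cvtColor(im,cv2.COLOR_BGR2HSV)
H,S,V=cv2.split(hsv)
def blob(name,m,roi,z):
    k=np.zeros_like(m); x0,y0,x1,y1=roi; k[y0:y1,x0:x1]=m[y0:y1,x0:x1]
    n,l,st,ce=cv2.connectedComponentsWithStats(k.astype(np.uint8))
    for i in range(1,n):
        if st[i,4]>12: 
            x,y,w,h=st[i,:4]
            print(name,st[i].tolist(),ce[i].round(1),'C',ray(c,*ce[i],z).round(),'box',ray(c,x,y,z).round()[:2],ray(c,x+w-1,y+h-1,z).round()[:2])
r=(195,100,325,195)
sat=(S>110)&(V>60)
blob('red',sat&((H<5)|(H>172)),r,30)
blob('orange',sat&(H>=6)&(H<17),r,30)
blob('yellow',sat&(H>=20)&(H<36),r,30)
blob('blue',sat&(H>=98)&(H<130),r,30)
blob('green',sat&(H>=45)&(H<85),r,30)
blob('white',(S<40)&(V>130),(240,105,262,190),30)
blob('paddle',sat&(H>=5)&(H<20),(155,125,190,180),55)
blob('plunger',sat&(H>=45)&(H<85),(330,120,380,160),50)
E
```

```text
red [202, 110, 5, 75, 142] [204.1 146.5] C [629. 174.  30.] box [746. 179.] [512. 170.]
red [218, 111, 5, 74, 158] [219.9 147.6] C [624. 125.  30.] box [741. 129.] [510. 121.]
red [208, 123, 11, 16, 81] [212.7 129.7] C [681. 147.  30.] box [703. 161.] [654. 131.]
red [206, 155, 11, 15, 87] [211.3 163. ] C [576. 153.  30.] box [602. 169.] [557. 139.]
orange [221, 110, 6, 76, 147] [223.5 147.3] C [624. 114.  30.] box [744. 120.] [507. 109.]
orange [228, 110, 10, 29, 146] [232.4 123.1] C [700.  85.  30.] box [743.  98.] [652.  72.]
orange [237, 111, 5, 76, 168] [239.2 149.1] C [617.  66.  30.] box [739.  70.] [502.  64.]
orange [226, 156, 10, 31, 161] [230.3 171.6] C [548.  95.  30.] box [597. 107.] [503.  82.]
yellow [261, 112, 20, 75, 592] [270.5 147.5] C [619. -30.  30.] box [733.  -5.] [499. -54.]
blue [280, 112, 4, 76, 143] [281.7 149.1] C [613. -64.  30.] box [731. -63.] [495. -63.]
blue [296, 113, 4, 75, 134] [297.8 150.6] C [ 606. -113.   30.] box [ 726. -113.] [ 494. -112.]
blue [286, 114, 10, 23, 113] [290.8 123.8] C [692. -95.  30.] box [724. -82.] [ 653. -107.]
blue [285, 162, 10, 23, 119] [289.7 174.3] C [534. -85.  30.] box [572. -73.] [503. -97.]
green [300, 113, 19, 75, 443] [309.6 146.1] C [ 619. -150.   30.] box [ 725. -125.] [ 492. -169.]
white [240, 105, 22, 82, 385] [249.8 137.2] C [654.  32.  30.] box [758.  60.] [500.   3.]
paddle [162, 136, 14, 31, 274] [168.9 148.7] C [620. 278.  55.] box [660. 299.] [566. 260.]
plunger [349, 136, 12, 11, 96] [354.5 140.6] C [ 627. -283.   50.] box [ 642. -268.] [ 610. -299.]
```

View pics/a.png

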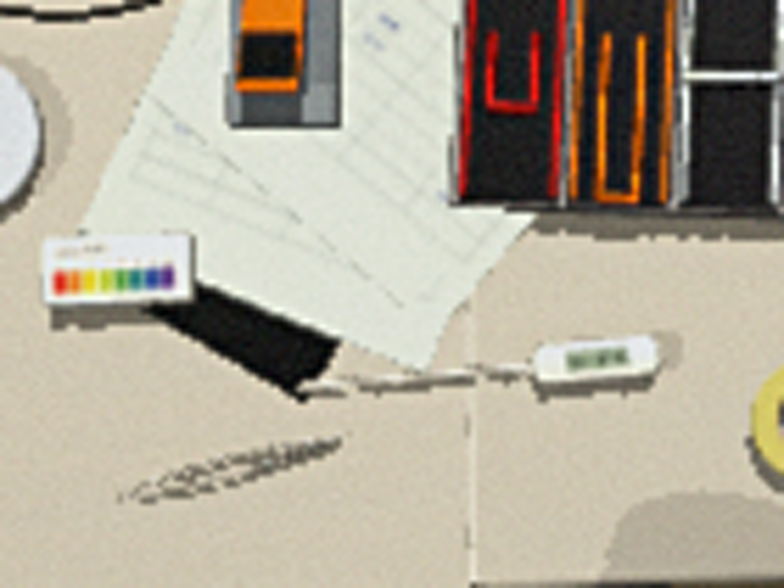

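View pics/b.png

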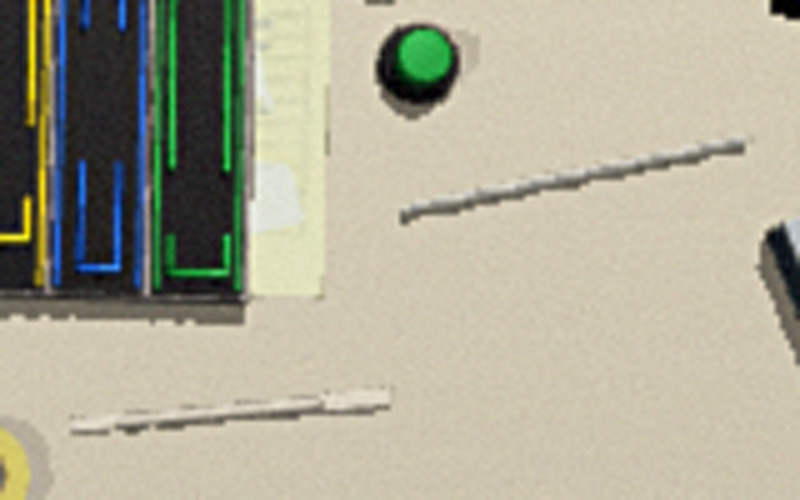

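The crops show the box corners, the thermometer with head right and tip left, the tweezers from (120,497) to (343,440), the spatula with its 44 mm blade on the right, and the rod from (400,215) to (745,147). The cradles are spaced 60 mm apart and turned about -0.063 rad. I'll turn these into positions and check them in the scene view.

```bash
python3 - <<'E'
from h import *
import pickle
c=pickle.load(open('top0.pkl','rb')); s=pickle.load(open('scene0.pkl','rb'))
A=lambda u,v,z:ray(c,(u+.5)/5.6-.5+120,(v+.5)/5.6-.5+150,z)
B=lambda u,v,z:ray(c,(u+.5)/5-.5+270,(v+.5)/5-.5+130,z)
P={}
P['box']=[A(43,237,20),A(192,232,20),A(194,300,20),A(43,302,20)]
P['thead']=[A(535,348,15),A(660,340,15),A(660,372,15),A(535,383,15)]
P['tstem']=[A(302,388,5)]
P['twz']=[A(120,497,5),A(343,440,5)]
P['spat']=[B(70,428,4),B(391,398,4),B(117,424,4),B(322,405,4)]
P['rod']=[B(400,213,5),B(745,147,5)]
P['paddle_pad']=[A(270,55,59)]
P['green_gap']=[B(198,202,30)]
P['greenpocketnear']=[B(198,272,30)]
P['white_near']=[A(735,75,30)]
ui=cv2.resize(cv2.cvtColor(s['img'],cv2.COLOR_RGB2BGR)[110:335,140:430],(0,0),fx=2.7,fy=2.6,interpolation=cv2.INTER_CUBIC)
def mark(X,col=(255,0,255)):
    u,v=proj(s,X); cv2.circle(ui,(int((u-140+.5)*2.7),int((v-110+.5)*2.6)),3,col,1)
for k,v in P.items():
    v=np.array(v); print(k,v.round()[:,:2].tolist(),'mean',v.mean(0).round(1))
    for p in v: mark(p)
d=np.array([1,-.063,0]);d/=np.linalg.norm(d);n=np.array([-d[1],d[0],0])
O=np.array([619.5,30,0])
for i,nm in enumerate(['red','orange','white','yellow','blue','green']):
    ctr=O+n*60*(2-i)
    print(nm,ctr.round(1),(ctr-65*d).round(1))
    for a in(-121,121):
        for b in(-28,28): mark(ctr+a*d+b*n+[0,0,28],(255,255,0))
mark([627,-283,50])
cv2.imwrite('pics/chk.png',ui)
E
```

```text
box [[496.0, 413.0], [497.0, 331.0], [459.0, 330.0], [461.0, 412.0]] mean [478.3 371.5  20. ]
thead [[428.0, 145.0], [430.0, 77.0], [413.0, 77.0], [409.0, 145.0]] mean [420. 111.  15.]
tstem [[411.0, 274.0]] mean [410.9 273.6   5. ]
twz [[355.0, 373.0], [382.0, 251.0]] mean [368.2 312.2   5. ]
spat [[412.0, -63.0], [424.0, -259.0], [414.0, -92.0], [421.0, -217.0]] mean [ 417.9 -158.     4. ]
rod [[539.0, -272.0], [573.0, -487.0]] mean [ 555.9 -379.2    5. ]
paddle_pad [[586.0, 281.0]] mean [585.6 280.5  59. ]
green_gap [[545.0, -145.0]] mean [ 544.9 -145.    30. ]
greenpocketnear [[502.0, -143.0]] mean [ 501.9 -142.9   30. ]
white_near [[572.0, 32.0]] mean [572.4  31.7  30. ]
red [627.  149.8   0. ] [562.2 153.8   0. ]
orange [623.3  89.9   0. ] [558.4  94.    0. ]
white [619.5  30.    0. ] [554.6  34.1   0. ]
yellow [615.7 -29.9   0. ] [550.9 -25.8   0. ]
blue [612.  -89.8   0. ] [547.1 -85.7   0. ]
green [ 608.2 -149.6    0. ] [ 543.3 -145.6    0. ]
```

View pics/chk.png

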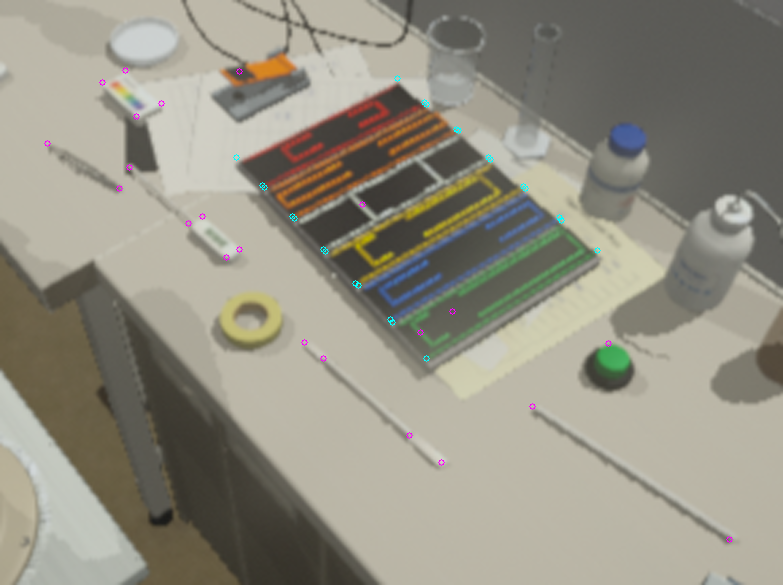

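The marks agree with the scene view to about 1 px, except the plunger, whose top is lower than I assumed. The heights and sizes match. Now to the paddle.

>>> send_rows(targets=[0,0,0,-0.813,-0.162,0.145,-1,0,0,0,-0.813,-0.162,0.145,-1,0,0,0,-0.813,-0.162,0.145,-1,0,0,0,-0.813,-0.162,0.145,-1,0,0,0,-0.813,-0.162,0.145,-1], newtons=40)

```text
time_s: 0.72
eef_pos: [364.5, 392.1, 163.5]
ee_rot: [-0.0, 0.136, 0.991, -0.0]
force: [0.4, 1.3, -0.7]
grip_width: -0.0
grip_force: 0.0
```

>>> send_rows(targets=[0,0,0,-0.813,-0.162,0.145,-1,0,0,0,-0.813,-0.162,0.145,-1,0,0,0,-0.813,-0.162,0.145,-1,0,0,0,-0.813,-0.162,0.145,-1,0,0,0,-0.813,-0.162,0.145,-1])

```text
time_s: 1.35
eef_pos: [586.2, 279.6, 119.7]
ee_rot: [-0.0, 0.136, 0.991, -0.0]
force: [-0.3, 0.9, -0.0]
grip_width: 0.002
grip_force: 0.0
```

>>> send_rows(targets=[0,0,0,0,0,0,-1,0,0,0,0,0,0,-1])

```text
time_s: 1.6
eef_pos: [584.5, 280.8, 120.1]
ee_rot: [-0.001, 0.136, 0.991, -0.0]
force: [0.0, -1.1, 0.8]
grip_width: 0.003
grip_force: 0.0
```

```bash
cat >> h.py <<'E'
def state():
    from scipy.spatial.transform import Rotation as Ro
    s=monitor.sense(); q=s['ee_rot']; R=Ro.from_quat([q[1],q[2],q[3],q[0]]).as_matrix()
    return s,R,np.degrees(np.arctan2(R[1,1],R[0,1]))
def plan(x,y,z,phi):
    s,R,p=state(); D=R.T@(np.array([x,y,z])-s['eef_pos'])/60
    print('t',round(s['time_s'],1),'pos',np.round(s['eef_pos'],1),'phi',round(p,1),'tilt',np.round(R[:,2],3),'shift',D.round(2),'turnz',round((p-phi+180)%360-180,1),'j',np.round(s['joints'],2),'F',np.round(s['force'],1),'gw',round(s['grip_width'],3),'gf',np.round(s['grip_force'],1))
def tri(a,b): # a,b=(cam,u,v)
    A=[];B=[]
    for c,u,v in(a,b):
        R=np.array(c['R']);o=-R.T@np.array(c['t']);d=R.T@np.linalg.solve(np.array(c['K']),[u,v,1.]);d/=np.linalg.norm(d)
        M=np.eye(3)-np.outer(d,d);A.append(M);B.append(M@o)
    return np.linalg.lstsq(np.vstack(A),np.hstack(B),rcond=None)[0]
E
python3 - <<'E'
from h import *
import pickle
plan(585,280,80,74.4)
c=pickle.load(open('top0.pkl','rb')); s=pickle.load(open('scene0.pkl','rb'))
print(tri((c,354.5,140.6),(s,612/2.7+139.5,355/2.6+109.5)))
print('pad',tri((c,270/5.6-.5+120,55/5.6-.5+150),(s,238/2.7+139.5,74/2.6+109.5)))
E
```

```text
t 1.6 pos [584.5 280.8 120.1] phi 74.4 tilt [-0.001 -0.    -1.   ] shift [-0.01 -0.01  0.67] turnz -0.0 j [ 0.27  0.66  1.2   0.    1.29 -1.03] F [ 0.  -1.1  0.8] gw 0.003 gf 0.0
[ 632.35522183 -288.09819893   29.01016066]
pad [585.61068349 282.55410062  53.53965424]
```

>>> send_rows(targets=[0,0,0,0,0,0.45,-1,0,0,0,0,0,0.45,-1,0,0,0,0,0,0.2,-1,0,0,0,0,0,0.2,-1])

```text
time_s: 2.1
eef_pos: [585.0, 281.2, 42.9]
ee_rot: [0.001, 0.136, 0.991, 0.0]
force: [-0.7, 0.2, 0.6]
grip_width: 0.002
grip_force: 0.0
```

>>> send_rows(targets=[0,0,0,0,0,0.05,-1,0,0,0,0,0,0.03,-1,0,0,0,0,0,0,-1])

```text
time_s: 2.48
eef_pos: [585.3, 280.7, 38.3]
ee_rot: [0.0, 0.136, 0.991, 0.0]
force: [-0.5, -0.5, 1.5]
grip_width: 0.0
grip_force: 0.4
```

```bash
python3 - <<'E'
from h import *
c=cap('scene'); im=cv2.cvtColor(c['img'],cv2.COLOR_RGB2BGR)
t=cap('top'); it=cv2.cvtColor(t['img'],cv2.COLOR_RGB2BGR)
a=cv2.resize(im[90:190,170:290],(480,400),interpolation=cv2.INTER_CUBIC)
b=cv2.resize(it[120:195,140:200],(320,400),interpolation=cv2.INTER_CUBIC)
cv2.imwrite('pics/pad.png',np.hstack([a,b])); plan(585,280,37,74.4)
E
```

```text
t 2.6 pos [585.3 280.6  38.3] phi 74.4 tilt [ 0.001  0.    -1.   ] shift [ 0.   -0.01  0.02] turnz -0.0 j [ 0.27  0.74  1.28  0.    1.12 -1.03] F [-0.3  1.   1. ] gw 0.002 gf 0.4
```

View pics/pad.png

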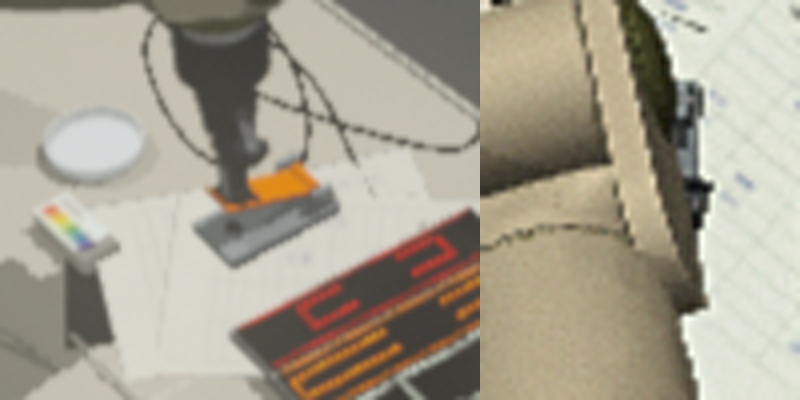

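The finger tip is on the pad around (235,195) in the crop. I can't tell from this how far down the paddle is, so I'll feel for the stop.

>>> send_rows(targets=[0,0,0,0,0,0.03,-1,0,0,0,0,0,0,-1])

```text
time_s: 2.82
eef_pos: [585.1, 280.6, 35.9]
ee_rot: [0.0, 0.136, 0.991, 0.0]
force: [0.4, -0.2, 0.4]
grip_width: -0.002
grip_force: 0.6
```

>>> send_rows(targets=[0,0,0,0,0,0.03,-1,0,0,0,0,0,0,-1])

```text
time_s: 3.08
eef_pos: [585.0, 280.6, 34.0]
ee_rot: [-0.0, 0.136, 0.991, -0.0]
force: [0.1, 0.5, 1.0]
grip_width: 0.002
grip_force: 0.8
```

```bash
python3 - <<'E'
from h import *
plan(585,280,37,74.4)
c=cap('scene'); im=c['img']; hsv=cv2.cvtColor(im,cv2.COLOR_RGB2HSV); print(monitor.sense()['tau'],proj(c,[585,281,36]))
import pickle
for q in (pickle.load(open('scene0.pkl','rb'))['img'],im):
    h=cv2.cvtColor(q,cv2.COLOR_RGB2HSV)[120:160,200:270]; m=(h[...,0]>4)&(h[...,0]<18)&(h[...,1]>120)&(h[...,2]>80)
    ys,xs=np.where(m); print(m.sum(),[(x+200,ys[xs==x].min()+120,ys[xs==x].max()+120) for x in range(20,55,3) if (xs==x).any()])
E
```

```text
t 3.1 pos [585.  280.6  34. ] phi 74.4 tilt [-0.  0. -1.] shift [-0.   -0.01 -0.05] turnz -0.0 j [ 0.27  0.75  1.28  0.    1.12 -1.03] F [0.1 0.5 1. ] gw 0.002 gf 0.8
[-1.99898961e-01 -5.59085190e+01 -2.29422122e+01 -5.90365450e-02
 -1.07369490e-01 -2.00042130e-03] [228.60644126 142.0076537 ]
133 [(223, np.int64(137), np.int64(138)), (226, np.int64(140), np.int64(141)), (229, np.int64(141), np.int64(142)), (232, np.int64(135), np.int64(141)), (235, np.int64(134), np.int64(140)), (238, np.int64(134), np.int64(139)), (241, np.int64(132), np.int64(139)), (244, np.int64(131), np.int64(138)), (247, np.int64(134), np.int64(137))]
130 [(226, np.int64(142), np.int64(143)), (229, np.int64(142), np.int64(143)), (232, np.int64(135), np.int64(142)), (235, np.int64(135), np.int64(141)), (238, np.int64(134), np.int64(140)), (241, np.int64(132), np.int64(139)), (244, np.int64(131), np.int64(138)), (247, np.int64(134), np.int64(137))]
```

The paddle's near edge has moved about 1–2 px, so contact has only just begun. I'll go further down.

>>> send_rows(targets=[0,0,0,0,0,0.08,-1,0,0,0,0,0,0,-1])

```text
time_s: 3.38
eef_pos: [585.0, 280.6, 29.0]
ee_rot: [-0.0, 0.136, 0.991, 0.0]
force: [0.3, -0.0, 2.7]
grip_width: 0.0
grip_force: 1.3
```

>>> send_rows(targets=[0,0,0,0,0,0.06,-1,0,0,0,0,0,0,-1])

```text
time_s: 3.62
eef_pos: [584.9, 280.6, 25.5]
ee_rot: [-0.0, 0.136, 0.991, -0.0]
force: [-1.6, 1.2, 2.4]
grip_width: -0.002
grip_force: 1.7
```

```bash
python3 - <<'E'
from h import *
plan(585,280,37,74.4)
c=cap('scene'); q=c['img']
h=cv2.cvtColor(q,cv2.COLOR_RGB2HSV)[120:160,200:270]; m=(h[...,0]>4)&(h[...,0]<18)&(h[...,1]>120)&(h[...,2]>80)
ys,xs=np.where(m); print(m.sum(),[(x+200,int(ys[xs==x].min()+120),int(ys[xs==x].max()+120)) for x in range(20,55,3) if (xs==x).any()])
im=cv2.cvtColor(q,cv2.COLOR_RGB2BGR)
cv2.imwrite('pics/pad2.png',cv2.resize(im[105:165,200:280],(800,600),interpolation=cv2.INTER_CUBIC))
E
```

```text
t 3.6 pos [584.9 280.6  25.5] phi 74.4 tilt [-0.  0. -1.] shift [-0.   -0.01 -0.19] turnz -0.0 j [ 0.27  0.76  1.28  0.    1.1  -1.03] F [-1.6  1.2  2.4] gw -0.002 gf 1.7
141 [(223, 141, 142), (226, 144, 145), (229, 144, 145), (232, 137, 143), (235, 136, 142), (238, 134, 141), (241, 133, 140), (244, 131, 139), (247, 134, 137)]
```

View pics/pad2.png

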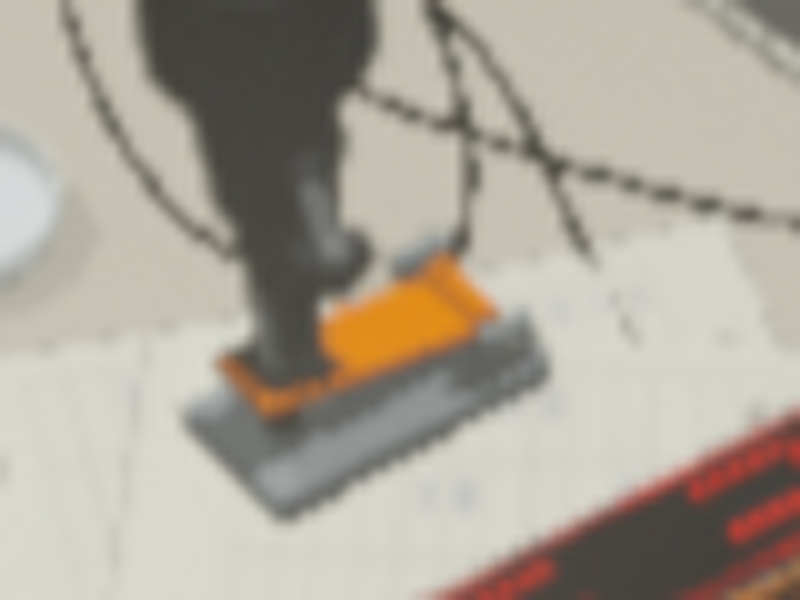

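The fingertips are on the pad at (285,370), and it is about 80% down. The finger ends turn out to sit about 17 mm above the reported TCP, which I need to account for. I'll continue to the stop.

>>> send_rows(targets=[0,0,0,0,0,0.05,-1,0,0,0,0,0,0,-1])

```text
time_s: 3.92
eef_pos: [585.0, 280.6, 22.5]
ee_rot: [-0.0, 0.136, 0.991, -0.0]
force: [-2.0, 0.6, 4.1]
grip_width: -0.001
grip_force: 2.0
```

>>> send_rows(targets=[0,0,0,0,0,0.04,-1,0,0,0,0,0,0,-1])

```text
time_s: 4.18
eef_pos: [584.9, 280.6, 20.1]
ee_rot: [-0.0, 0.136, 0.991, -0.0]
force: [-2.9, 0.8, 4.8]
grip_width: 0.001
grip_force: 2.3
```

>>> send_rows(targets=[0,0,0,0,0,0.03,-1,0,0,0,0,0,0,-1])

```text
time_s: 4.42
eef_pos: [584.9, 280.6, 18.4]
ee_rot: [-0.0, 0.136, 0.991, -0.0]
force: [-2.0, 0.5, 4.7]
grip_width: -0.001
grip_force: 2.5
```

>>> send_rows(targets=[0,0,0,0,0,0.04,-1,0,0,0,0,0,0,-1])

```text
time_s: 4.68
eef_pos: [584.8, 280.6, 16.1]
ee_rot: [-0.0, 0.136, 0.991, -0.0]
force: [-2.6, 0.1, 5.7]
grip_width: 0.002
grip_force: 2.8
```

>>> send_rows(targets=[0,0,0,0,0,0.04,-1,0,0,0,0,0,0,-1])

```text
time_s: 4.92
eef_pos: [584.8, 280.6, 13.7]
ee_rot: [-0.0, 0.136, 0.991, -0.0]
force: [-4.2, 0.0, 6.5]
grip_width: 0.002
grip_force: 3.2
```

>>> send_rows(targets=[0,0,0,0,0,0.04,-1,0,0,0,0,0,0,-1])

```text
time_s: 5.18
eef_pos: [584.9, 280.7, 12.7]
ee_rot: [-0.0, 0.136, 0.991, -0.0]
force: [-8.6, -1.1, 15.1]
grip_width: 0.002
grip_force: 7.4
```

>>> send_rows(targets=[0,0,0,0,0,0.04,-1,0,0,0,0,0,0,-1])

```text
time_s: 5.42
eef_pos: [585.0, 280.8, 11.9]
ee_rot: [0.0, 0.136, 0.991, -0.0]
force: [-14.2, -2.8, 25.2]
grip_width: 0.001
grip_force: 13.4
```

```bash
python3 - <<'E'
from h import *
plan(585,280,37,74.4)
c=cap('scene'); q=c['img']
h=cv2.cvtColor(q,cv2.COLOR_RGB2HSV)[120:160,200:270]; m=(h[...,0]>4)&(h[...,0]<18)&(h[...,1]>120)&(h[...,2]>80)
ys,xs=np.where(m); print(m.sum(),[(x+200,int(ys[xs==x].min()+120),int(ys[xs==x].max()+120)) for x in range(20,55,3) if (xs==x).any()])
im=cv2.cvtColor(q,cv2.COLOR_RGB2BGR)
cv2.imwrite('pics/pad3.png',cv2.resize(im[105:165,200:280],(800,600),interpolation=cv2.INTER_CUBIC))
E
```

```text
t 5.4 pos [585.  280.8  11.9] phi 74.4 tilt [ 0. -0. -1.] shift [-0.   -0.01 -0.42] turnz -0.0 j [ 0.27  0.78  1.29 -0.    1.07 -1.03] F [-14.2  -2.8  25.2] gw 0.001 gf 13.4
159 [(223, 145, 146), (226, 147, 149), (229, 147, 148), (232, 138, 146), (235, 136, 144), (238, 135, 143), (241, 133, 141), (244, 131, 140), (247, 134, 137)]
```

View pics/pad3.png

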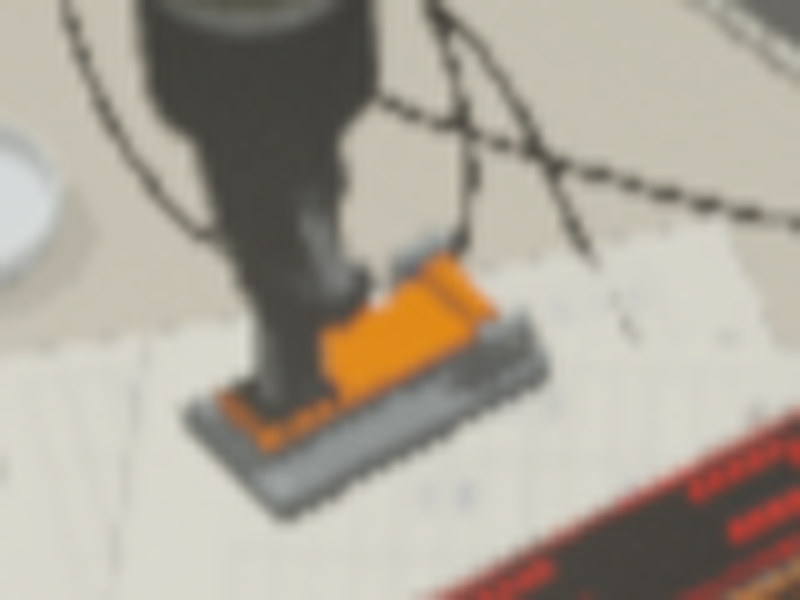

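The stop is reached: force has jumped to 25 N and the paddle lies flat on its base. I'll lift, turn 74.4° to φ=0 and go to the box.

>>> send_rows(targets=[0,0,0,0,0,-0.6,-1,0,0,0,0,0,-0.6,-1,0,0,10,0,0,-0.6,1,0,0,10,0,0,0,1,0,0,10,0,0,0,1])

```text
time_s: 6.1
eef_pos: [585.2, 280.4, 116.8]
ee_rot: [0.0, 0.39, 0.921, 0.0]
force: [0.3, -0.4, -0.5]
grip_width: 0.637
grip_force: 0.0
```

>>> send_rows(targets=[0,0,10,0,0,0,1,0,0,10,0,0,0,1,0,0,10,0,0,0,1,0,0,10,0,0,0,1,0,0,4.4,0,0,0,1])

```text
time_s: 6.72
eef_pos: [585.2, 280.3, 116.3]
ee_rot: [0.0, 0.709, 0.706, -0.0]
force: [0.7, 0.4, 1.0]
grip_width: 0.997
grip_force: 0.0
```

>>> send_rows(targets=[0,0,0,0.75,-0.9,0,1,0,0,0,0.75,-0.9,0,1,0,0,0,0,0,0,1])

```text
time_s: 7.1
eef_pos: [486.3, 363.0, 116.7]
ee_rot: [-0.0, 0.706, 0.709, -0.0]
force: [0.9, -0.3, 0.1]
grip_width: 1.0
grip_force: 0.0
```

```bash
python3 - <<'E'
from h import *
plan(478.3,371.5,60,0)
c=cap('scene'); q=c['img']
h=cv2.cvtColor(q,cv2.COLOR_RGB2HSV)[120:160,200:270]; m=(h[...,0]>4)&(h[...,0]<18)&(h[...,1]>120)&(h[...,2]>80)
ys,xs=np.where(m); print(m.sum(),[(x+200,int(ys[xs==x].min()+120),int(ys[xs==x].max()+120)) for x in range(20,55,3) if (xs==x).any()])
im=cv2.cvtColor(q,cv2.COLOR_RGB2BGR)
cv2.imwrite('pics/box1.png',cv2.resize(im[80:180,160:280],(720,600),interpolation=cv2.INTER_CUBIC))
E
```

```text
t 7.1 pos [486.3 363.  116.7] phi 0.2 tilt [-0.001 -0.    -1.   ] shift [ 0.14 -0.13  0.95] turnz 0.2 j [0.45 0.57 1.36 0.   1.22 0.44] F [ 0.9 -0.3  0.1] gw 1.0 gf 0.0
132 [(223, 137, 138), (226, 140, 141), (229, 141, 142), (232, 135, 141), (235, 134, 140), (238, 134, 139), (241, 132, 139), (244, 131, 138), (247, 134, 137)]
```

View pics/box1.png

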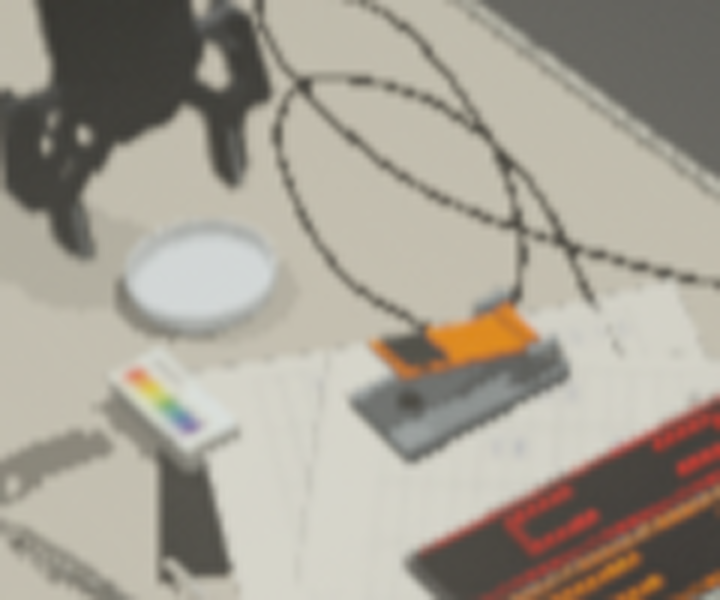

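The paddle has sprung back. The fingertips are at (88,250) and (235,180), and the box is at (172,405). I'll check where the tips really are against the TCP.

```bash
python3 - <<'E'
from h import *
import pickle
s=pickle.load(open('scene0.pkl','rb'))
for z in(116.7,130,140,150,160):
    a=proj(s,[486.3-46,363,z]);b=proj(s,[486.3+46,363,z]); print(z,a.round(1),b.round(1))
print('seen',88/6+160,250/6+80,235/6+160,182/6+80)
E
```

```text
116.7 [175.  129.9] [199.1 117.9]
130 [174.3 126.7] [198.6 114.7]
140 [173.7 124.3] [198.2 112.3]
150 [173.2 121.8] [197.8 109.8]
160 [172.6 119.3] [197.4 107.3]
seen 174.66666666666666 121.66666666666666 199.16666666666666 110.33333333333333
```

The measured tip offset is about 33 mm above the reported TCP when open and about 20 mm when shut. That agrees with the 13 mm swing, so I'll plan grasps with it and watch the force.

>>> send_rows(targets=[0,0,0,0.14,-0.13,0.5,1,0,0,0,0,0,0.5,1,0,0,0,0,0,0.5,1,0,0,0,0,0,0.35,1,0,0,0,0,0,0.1,1])

```text
time_s: 7.78
eef_pos: [481.7, 367.9, -1.6]
ee_rot: [-0.0, 0.708, 0.706, -0.001]
force: [0.2, 0.3, -0.2]
grip_width: 1.005
grip_force: 0.0
```

>>> send_rows(targets=[0,0,0,0,0,0.1,1,0,0,0,0,0,0.1,1,0,0,0,0,0,0.08,1,0,0,0,0,0,0.08,1,0,0,0,0,0,0,1])

```text
time_s: 8.4
eef_pos: [481.1, 369.0, -22.0]
ee_rot: [-0.0, 0.707, 0.707, -0.0]
force: [1.0, -0.3, -0.1]
grip_width: 0.998
grip_force: 0.0
```

```bash
python3 - <<'E'
from h import *
plan(478.3,371.5,-22,0)
im=cv2.cvtColor(cap('scene')['img'],cv2.COLOR_RGB2BGR)
cv2.imwrite('pics/box2.png',cv2.resize(im[90:180,150:258],(720,600),interpolation=cv2.INTER_CUBIC))
E
```

```text
t 8.4 pos [481.1 369.  -22. ] phi -0.0 tilt [-0. -0. -1.] shift [ 0.04 -0.05  0.  ] turnz -0.0 j [0.46 0.75 1.46 0.   0.94 0.46] F [ 1.  -0.3 -0.1] gw 0.998 gf 0.0
```

View pics/box2.png

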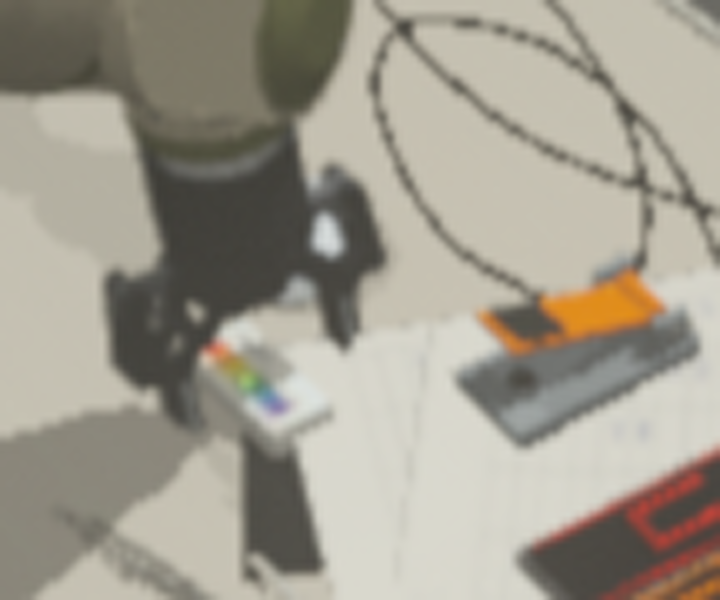

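The fingers straddle the box, near tip (185,425) and far tip (345,345). Nudging and closing.

>>> send_rows(targets=[0,0,0,0.03,-0.04,0,-1,0,0,0,0,0,0,-1,0,0,0,0,0,0,-1,0,0,0,0,0,0,-1,0,0,0,0,0,0,-1], newtons=50)

```text
time_s: 9.07
eef_pos: [479.1, 371.0, -21.3]
ee_rot: [0.0, 0.707, 0.707, 0.0]
force: [-0.3, -0.1, 4.3]
grip_width: 0.432
grip_force: 52.0
```

>>> send_rows(targets=[0,0,0,0,0,0,-1,0,0,0,0,0,-0.3,-1,0,0,0,0,0,-0.5,-1,0,0,0,0,0,-0.5,-1,0,0,0,0,0,0,-1])

```text
time_s: 9.7
eef_pos: [480.0, 371.4, 59.1]
ee_rot: [0.001, 0.707, 0.707, 0.002]
force: [0.5, 0.3, -0.4]
grip_width: 0.428
grip_force: 51.5
```

```bash
python3 - <<'E'
from h import *
plan(619.5,30,80,-90-3.6)
im=cv2.cvtColor(cap('scene')['img'],cv2.COLOR_RGB2BGR)
cv2.imwrite('pics/box3.png',cv2.resize(im[60:165,150:276],(720,600),interpolation=cv2.INTER_CUBIC))
E
```

```text
t 9.7 pos [480.  371.4  59.1] phi -0.0 tilt [ 0.004  0.002 -1.   ] shift [-5.69  2.33 -0.35] turnz 93.6 j [ 0.47  0.63  1.42 -0.    1.09  0.47] F [ 0.5  0.3 -0.4] gw 0.428 gf 51.5
```

View pics/box3.png

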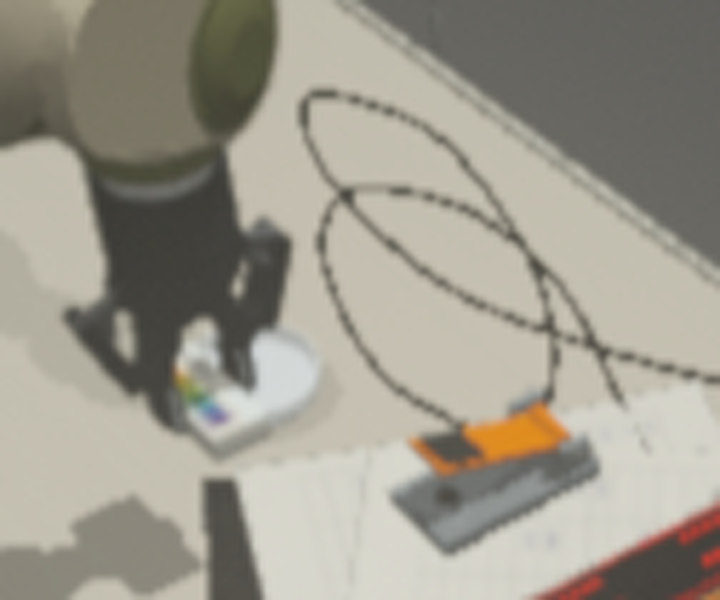

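The box is held with its long side visible. Next, carry it to the white cradle.

>>> send_rows(targets=[0,0,0,-0.4,0.16,-0.35,-1,0,0,0,-0.75,0.3,0,-1,0,0,0,-0.75,0.3,0,-1,0,0,0,-0.75,0.3,0,-1,0,0,0,-0.75,0.3,0,-1])

```text
time_s: 10.38
eef_pos: [560.1, 165.2, 76.1]
ee_rot: [-0.001, 0.707, 0.707, -0.001]
force: [0.5, 0.5, 0.4]
grip_width: 0.431
grip_force: 51.5
```

>>> send_rows(targets=[0,0,0,-0.75,0.3,0,-1,0,0,0,-0.75,0.33,0,-1,0,0,0,-0.5,0.2,0,-1,0,0,0,-0.25,0.14,0,-1,0,0,10.4,0,0,0,-1])

```text
time_s: 11.0
eef_pos: [618.4, 31.2, 76.3]
ee_rot: [-0.001, 0.77, 0.638, -0.0]
force: [0.9, 0.7, -1.0]
grip_width: 0.428
grip_force: 51.6
```

>>> send_rows(targets=[0,0,10.4,0,0,0,-1,0,0,10.4,0,0,0,-1,0,0,10.4,0,0,0,-1,0,0,10.4,0,0,0,-1,0,0,10.4,0,0,0,-1])

```text
time_s: 11.62
eef_pos: [618.0, 32.7, 76.6]
ee_rot: [-0.0, 0.972, 0.236, -0.001]
force: [0.1, 0.3, -0.2]
grip_width: 0.434
grip_force: 51.6
```

>>> send_rows(targets=[0,0,10.4,0,0,0,-1,0,0,10.4,0,0,0,-1,0,0,10.4,0,0,0,-1,0,0,0,0,0,0,-1])

```text
time_s: 12.12
eef_pos: [618.1, 32.5, 76.7]
ee_rot: [-0.0, 1.0, -0.03, -0.001]
force: [-0.2, 1.1, -0.2]
grip_width: 0.435
grip_force: 51.6
```

```bash
python3 - <<'E'
from h import *
plan(619.5,30,6,-90-3.6)
E
```

```text
t 12.1 pos [618.1  32.5  76.7] phi -93.5 tilt [-0.001  0.    -1.   ] shift [0.03 0.04 1.18] turnz 0.1 j [-0.14  0.64  1.35  0.    1.15  1.5 ] F [-0.2  1.1 -0.2] gw 0.435 gf 51.6
```

>>> send_rows(targets=[0,0,0,0.03,0.04,0.4,-1,0,0,0,0,0,0.4,-1,0,0,0,0,0,0.2,-1,0,0,0,0,0,0.08,-1,0,0,0,0,0,0.08,-1])

```text
time_s: 12.75
eef_pos: [620.6, 29.3, 8.2]
ee_rot: [0.0, 1.0, -0.031, 0.001]
force: [1.0, 0.5, -0.3]
grip_width: 0.434
grip_force: 51.6
```

>>> send_rows(targets=[0,0,0,0,0,0.03,-1,0,0,0,0,0,0,-1])

```text
time_s: 13.0
eef_pos: [620.3, 29.3, 6.2]
ee_rot: [0.0, 1.0, -0.032, 0.0]
force: [0.3, 0.1, -0.2]
grip_width: 0.43
grip_force: 51.6
```

>>> send_rows(targets=[0,0,0,0,0,0.03,-1,0,0,0,0,0,0,-1])

```text
time_s: 13.25
eef_pos: [620.1, 29.2, 4.1]
ee_rot: [0.0, 0.999, -0.032, -0.0]
force: [0.2, 0.1, -1.0]
grip_width: 0.431
grip_force: 51.6
```

>>> send_rows(targets=[0,0,0,0,0,0.02,-1,0,0,0,0,0,0,-1])

```text
time_s: 13.5
eef_pos: [620.1, 29.3, 2.8]
ee_rot: [-0.0, 0.999, -0.032, -0.0]
force: [0.6, -0.3, -0.1]
grip_width: 0.433
grip_force: 51.6
```

>>> send_rows(targets=[0,0,0,0,0,0.02,-1,0,0,0,0,0,0.02,-1,0,0,0,0,0,0,-1])

```text
time_s: 13.88
eef_pos: [620.2, 29.2, 2.6]
ee_rot: [0.0, 1.0, -0.032, 0.0]
force: [-9.0, 0.5, 17.5]
grip_width: 0.429
grip_force: 53.6
```

>>> send_rows(targets=[0,0,0,0,0,0.02,-1,0,0,0,0,0,0,-1])

```text
time_s: 14.12
eef_pos: [620.2, 29.3, 2.6]
ee_rot: [0.0, 1.0, -0.031, 0.0]
force: [-14.0, 0.7, 27.0]
grip_width: 0.429
grip_force: 54.8
```

Contact came exactly at the expected height (24 − 21.3), so the box is on the floor. I'll ease off, release, lift, and turn towards the tweezers.

>>> send_rows(targets=[0,0,0,0,0,-0.05,-1,0,0,0,0,0,0,0.2,0,0,0,0,0,0,0.2,0,0,0,0,0,0,0.2,0,0,0,0,0,-0.3,0.2])

```text
time_s: 14.75
eef_pos: [619.2, 29.3, 19.7]
ee_rot: [-0.0, 0.999, -0.032, -0.001]
force: [0.4, -0.9, 0.2]
grip_width: 0.601
grip_force: 0.0
```

>>> send_rows(targets=[0,0,0,0,0,-0.5,0.2,0,0,0,0,0,-0.6,0.2,0,0,-10.6,0,0,-0.4,0.2,0,0,-10.6,0,0,0,0.2,0,0,-10.6,0,0,0,0])

```text
time_s: 15.38
eef_pos: [620.4, 29.2, 112.0]
ee_rot: [0.0, 0.969, 0.246, 0.001]
force: [-0.3, 0.3, 0.1]
grip_width: 0.499
grip_force: 0.0
```

>>> send_rows(targets=[0,0,-10.6,0,0,0,0,0,0,-10.6,0,0,0,0,0,0,-10.6,0,0,0,0,0,0,-10.6,0,0,0,0,0,0,-10.6,0,0,0,0])

```text
time_s: 16.0
eef_pos: [620.4, 29.2, 111.7]
ee_rot: [0.001, 0.757, 0.653, 0.0]
force: [0.2, -0.3, 0.9]
grip_width: 0.502
grip_force: 0.0
```

>>> send_rows(targets=[0,0,-10.6,0,0,0,0,0,0,-10.6,0,0,0,0,0,0,0,0,0,0,0])

```text
time_s: 16.38
eef_pos: [620.3, 29.2, 111.4]
ee_rot: [0.001, 0.627, 0.779, 0.0]
force: [0.4, -0.3, -0.6]
grip_width: 0.498
grip_force: 0.0
```

```bash
cat >> h.py <<'E'
def diff(n):
    import pickle
    a=pickle.load(open(n+'0.pkl','rb')); c=cap(n); s=pickle.load(open('scene0.pkl','rb')) if n=='scene' else a
    d=np.abs(c['img'].astype(int)-a['img']).max(2)
    pts={'twz':[368,312,5],'thead':[420,111,10],'tstem':[412,220,5],'spatL':[414,-100,4],'spatR':[422,-230,4],'rodL':[543,-300,4],'rodR':[570,-460,4],'tape':[385,0,15]}
    r={}
    for k,X in pts.items():
        u,v=proj(a,X).astype(int); r[k]=round(float(d[v-4:v+5,u-6:u+7].mean()),1)
    print(n,r); return c
E
python3 - <<'E'
from h import *
plan(368.2,312.2,40,12.5)
diff('top');c=diff('scene')
cv2.imwrite('pics/w1.png',cv2.resize(cv2.cvtColor(c['img'],cv2.COLOR_RGB2BGR)[140:265,260:385],(600,600),interpolation=cv2.INTER_CUBIC))
E
```

```text
t 16.4 pos [620.3  29.2 111.4] phi 12.3 tilt [ 0.001 -0.    -1.   ] shift [ 5.5  -3.1   1.18] turnz -0.2 j [-0.14  0.6   1.31 -0.    1.22 -0.36] F [ 0.4 -0.3 -0.6] gw 0.498 gf 0.0
top {'twz': 32.4, 'thead': 54.3, 'tstem': 6.5, 'spatL': 6.0, 'spatR': 27.8, 'rodL': 18.5, 'rodR': 6.4, 'tape': 26.2}
scene {'twz': 13.1, 'thead': 30.4, 'tstem': 13.4, 'spatL': 13.1, 'spatR': 2.9, 'rodL': 7.5, 'rodR': 13.1, 'tape': 15.7}
```

>>> send_rows(targets=[0,0,0,0.4,-0.22,0,0,0,0,0,0.75,-0.42,0,0,0,0,0,0.75,-0.42,0,0,0,0,0,0.75,-0.42,0,0,0,0,0,0.75,-0.42,0,0])

```text
time_s: 17.1
eef_pos: [464.0, 205.2, 110.8]
ee_rot: [0.0, 0.628, 0.778, 0.0]
force: [0.6, 0.3, -0.4]
grip_width: 0.503
grip_force: 0.0
```

>>> send_rows(targets=[0,0,0,0.75,-0.42,0,0,0,0,0,0.75,-0.42,0,0,0,0,0,0.4,-0.22,0,0,0,0,0,0.2,-0.14,0,0,0,0,0,0,0,0,0])

```text
time_s: 17.73
eef_pos: [367.7, 311.9, 110.5]
ee_rot: [0.0, 0.627, 0.779, 0.0]
force: [0.3, -0.5, -0.2]
grip_width: 0.502
grip_force: 0.0
```

```bash
python3 - <<'E'
from h import *
plan(368.2,312.2,0,12.5)
t=diff('top');s=diff('scene')
f=lambda c:cv2.cvtColor(c['img'],cv2.COLOR_RGB2BGR)
a=cv2.resize(f(s)[120:260,150:290],(400,400),interpolation=cv2.INTER_CUBIC)   # tweezers/thermo, scene
b=cv2.resize(f(s)[140:240,265:365],(400,400),interpolation=cv2.INTER_CUBIC)  # cradle
d=cv2.resize(f(t)[130:230,120:420],(800,200),interpolation=cv2.INTER_AREA)
cv2.imwrite('pics/m1.png',np.vstack([np.hstack([a,b]),cv2.resize(f(t)[130:230,120:420],(800,200),interpolation=cv2.INTER_CUBIC)]))
E
```

```text
t 17.7 pos [367.7 311.9 110.5] phi 12.4 tilt [ 0.  0. -1.] shift [0.   0.01 1.84] turnz -0.1 j [ 0.46  0.32  1.76 -0.    1.06  0.24] F [ 0.3 -0.5 -0.2] gw 0.502 gf 0.0
top {'twz': 50.0, 'thead': 19.2, 'tstem': 4.6, 'spatL': 21.3, 'spatR': 5.9, 'rodL': 4.4, 'rodR': 4.7, 'tape': 15.6}
scene {'twz': 5.8, 'thead': 9.1, 'tstem': 6.5, 'spatL': 10.0, 'spatR': 6.3, 'rodL': 6.6, 'rodR': 6.5, 'tape': 5.1}
```

View pics/m1.png

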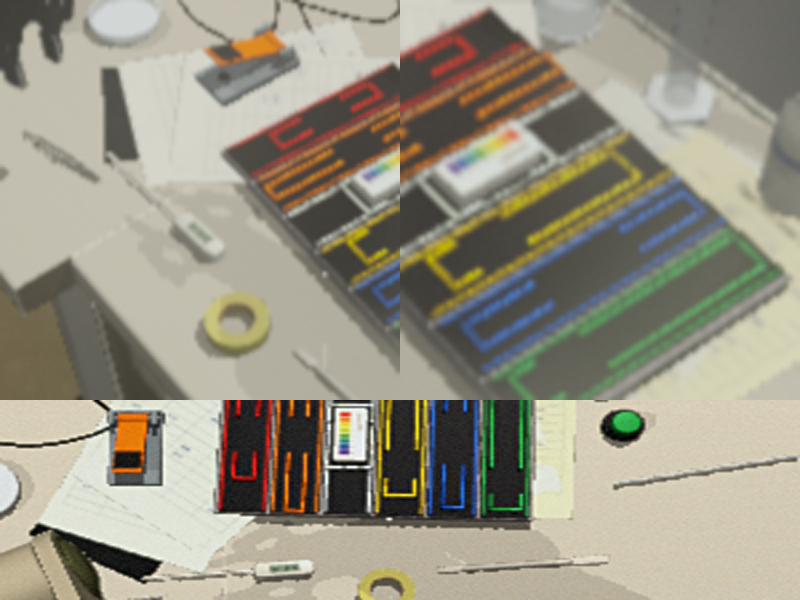

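The box lies in the white pocket at (350,435) in the strip, and all the other tools are unmoved. Now I'll grasp the tweezers.

>>> send_rows(targets=[0,0,0,0,0.01,0.6,0,0,0,0,0,0,0.6,0,0,0,0,0,0,0.5,0,0,0,0,0,0,0.25,0,0,0,0,0,0,0.1,0])

```text
time_s: 18.45
eef_pos: [368.8, 311.5, -13.0]
ee_rot: [-0.0, 0.627, 0.779, -0.0]
force: [-0.5, -0.6, 0.0]
grip_width: 0.499
grip_force: 0.0
```

>>> send_rows(targets=[0,0,0,0,0,0.08,0,0,0,0,0,0,0,0,0,0,0,0,0,0,-1,0,0,0,0,0,0,-1,0,0,0,0,0,0,-1])

```text
time_s: 19.08
eef_pos: [368.6, 312.0, -17.1]
ee_rot: [0.0, 0.627, 0.779, 0.0]
force: [-1.2, -1.4, 4.7]
grip_width: 0.099
grip_force: 48.9
```

>>> send_rows(targets=[0,0,0,0,0,0,-1,0,0,0,0,0,0,-1])

```text
time_s: 19.32
eef_pos: [368.6, 312.1, -17.1]
ee_rot: [0.0, 0.627, 0.779, 0.0]
force: [-0.6, -0.7, 6.6]
grip_width: 0.106
grip_force: 49.2
```

```bash
python3 - <<'E'
from h import *
import pickle
plan(368.2,312.2,0,12.5)
t=pickle.load(open('top0.pkl','rb')); print('box',ray(t,250.5,147,44))
E
```

```text
t 19.3 pos [368.6 312.1 -17.1] phi 12.4 tilt [ 0.001  0.    -1.   ] shift [ 0.   -0.01 -0.29] turnz -0.1 j [0.46 0.54 1.85 0.   0.75 0.24] F [-0.6 -0.7  6.6] gw 0.106 gf 49.2
box [619.14510271  31.11222728  44.        ]
```

>>> send_rows(targets=[0,0,0,0,0,-0.3,-1,0,0,0,0,0,-0.6,-1,0,0,0,0,0,-0.6,-1,0,0,-10,0,0,-0.2,-1,0,0,-10,0,0,0,-1])

```text
time_s: 19.95
eef_pos: [368.7, 312.1, 85.4]
ee_rot: [0.0, 0.479, 0.878, 0.001]
force: [-0.1, 0.6, 0.1]
grip_width: 0.099
grip_force: 48.9
```

>>> send_rows(targets=[0,0,-10,0,0,0,-1,0,0,-10,0,0,0,-1,0,0,-10,0,0,0,-1,0,0,-10,0,0,0,-1,0,0,-10,0,0,0,-1])

```text
time_s: 20.58
eef_pos: [368.1, 311.8, 84.2]
ee_rot: [-0.0, 0.064, 0.998, -0.0]
force: [-1.3, 0.1, -0.2]
grip_width: 0.102
grip_force: 48.9
```

>>> send_rows(targets=[0,0,-4,0,0,0,-1,0,0,0,0,0,0,-1])

```text
time_s: 20.82
eef_pos: [368.2, 311.8, 84.3]
ee_rot: [-0.0, 0.032, 0.999, -0.0]
force: [0.2, -0.4, -0.8]
grip_width: 0.098
grip_force: 48.9
```

```bash
python3 - <<'E'
from h import *
plan(627,150,80,86.4)
E
```

```text
t 20.8 pos [368.2 311.8  84.3] phi 86.3 tilt [-0. -0. -1.] shift [-4.48 -2.42  0.07] turnz -0.1 j [ 0.46  0.36  1.78  0.    1.   -1.05] F [ 0.2 -0.4 -0.8] gw 0.098 gf 48.9
```

>>> send_rows(targets=[0,0,0,-0.4,-0.22,0,-1,0,0,0,-0.7,-0.38,0,-1,0,0,0,-0.8,-0.43,0,-1,0,0,0,-0.8,-0.43,0,-1,0,0,0,-0.7,-0.38,0,-1])

```text
time_s: 21.45
eef_pos: [566.3, 187.4, 84.3]
ee_rot: [-0.0, 0.033, 0.999, -0.0]
force: [1.2, 0.8, -0.5]
grip_width: 0.099
grip_force: 48.9
```

>>> send_rows(targets=[0,0,0,-0.6,-0.32,0,-1,0,0,0,-0.4,-0.22,0,-1,0,0,0,-0.08,-0.04,0,-1,0,0,0,0,0,0.5,-1,0,0,0,0,0,0.3,-1])

```text
time_s: 22.08
eef_pos: [626.1, 150.6, 35.0]
ee_rot: [-0.001, 0.032, 0.999, -0.0]
force: [0.6, 0.8, 0.0]
grip_width: 0.104
grip_force: 48.9
```

>>> send_rows(targets=[0,0,0,0,0,0,-1,0,0,0,0,0,0,-1])

```text
time_s: 22.32
eef_pos: [627.7, 150.3, 37.5]
ee_rot: [0.001, 0.032, 1.0, 0.0]
force: [-0.3, 0.2, -1.0]
grip_width: 0.1
grip_force: 48.9
```

```bash
python3 - <<'E'
from h import *
plan(627,150,7,86.4)
E
```

```text
t 22.3 pos [627.7 150.3  37.5] phi 86.4 tilt [ 0.001  0.    -1.   ] shift [ 0.01 -0.01  0.51] turnz -0.0 j [ 0.05  0.74  1.29  0.    1.11 -1.45] F [-0.3  0.2 -1. ] gw 0.1 gf 48.9
```

>>> send_rows(targets=[0,0,0,0,-0.01,0.3,-1,0,0,0,0,0,0.12,-1,0,0,0,0,0,0.04,-1,0,0,0,0,0,0,-1])

```text
time_s: 22.82
eef_pos: [627.4, 149.3, 8.8]
ee_rot: [-0.0, 0.032, 0.999, -0.0]
force: [-0.5, 0.4, -0.0]
grip_width: 0.102
grip_force: 48.9
```

>>> send_rows(targets=[0,0,0,0,0,0.03,-1,0,0,0,0,0,0,-1])

```text
time_s: 23.08
eef_pos: [627.4, 149.4, 7.2]
ee_rot: [0.0, 0.032, 0.999, 0.0]
force: [-0.0, -0.2, -0.0]
grip_width: 0.1
grip_force: 48.9
```

>>> send_rows(targets=[0,0,0,0,0,0.03,-1,0,0,0,0,0,0,-1])

```text
time_s: 23.32
eef_pos: [627.5, 149.4, 6.8]
ee_rot: [0.0, 0.032, 1.0, -0.0]
force: [-5.1, -0.7, 11.1]
grip_width: 0.101
grip_force: 50.4
```

Tweezers are seated, with contact at 6.9 as predicted. Release and go to the thermometer.

>>> send_rows(targets=[0,0,0,0,0,-0.03,-1,0,0,0,0,0,0,-0.4,0,0,0,0,0,0,-0.4,0,0,0,0,0,0,-0.4,0,0,0,0,0,-0.3,-0.4])

```text
time_s: 23.95
eef_pos: [626.5, 149.3, 24.5]
ee_rot: [-0.001, 0.032, 0.999, -0.0]
force: [0.7, 0.9, -0.3]
grip_width: 0.299
grip_force: 0.0
```

>>> send_rows(targets=[0,0,0,0,0,-0.6,-0.4,0,0,0,0,0,-0.7,-0.4,0,0,10.4,0,0,0,0,0,0,10.4,0,0,0,0,0,0,10.4,0,0,0,0])

```text
time_s: 24.58
eef_pos: [627.6, 149.4, 104.6]
ee_rot: [0.001, 0.302, 0.953, 0.0]
force: [0.3, 0.4, 0.1]
grip_width: 0.495
grip_force: 0.0
```

>>> send_rows(targets=[0,0,10.4,0,0,0,0,0,0,10.4,0,0,0,0,0,0,10.4,0,0,0,0,0,0,10.4,0,0,0,0,0,0,10.4,0,0,0,0])

```text
time_s: 25.2
eef_pos: [627.6, 149.4, 104.6]
ee_rot: [0.001, 0.689, 0.724, 0.001]
force: [0.6, 0.6, 0.1]
grip_width: 0.497
grip_force: 0.0
```

>>> send_rows(targets=[0,0,0,0,0,0,0])

```text
time_s: 25.32
eef_pos: [627.6, 149.4, 104.3]
ee_rot: [0.0, 0.687, 0.727, 0.0]
force: [-0.9, 0.2, -0.5]
grip_width: 0.497
grip_force: 0.0
```

```bash
python3 - <<'E'
from h import *
plan(420,111,60,3)
diff('top');diff('scene')
E
```

```text
t 25.3 pos [627.6 149.4 104.3] phi 3.3 tilt [ 0.001  0.    -1.   ] shift [-0.44 -3.49  0.73] turnz 0.3 j [ 0.05  0.66  1.23 -0.    1.24 -0.  ] F [-0.9  0.2 -0.5] gw 0.497 gf 0.0
top {'twz': 34.2, 'thead': 33.3, 'tstem': 61.5, 'spatL': 3.9, 'spatR': 24.2, 'rodL': 18.8, 'rodR': 4.1, 'tape': 4.3}
scene {'twz': 37.2, 'thead': 11.7, 'tstem': 31.1, 'spatL': 10.8, 'spatR': 5.5, 'rodL': 5.4, 'rodR': 10.8, 'tape': 10.1}
```

>>> send_rows(targets=[0,0,0,-0.04,-0.4,0,0,0,0,0,-0.1,-0.75,0,0,0,0,0,-0.1,-0.75,0,0,0,0,0,-0.1,-0.75,0,0,0,0,0,-0.06,-0.5,0,0])

```text
time_s: 26.05
eef_pos: [438.4, 114.8, 103.5]
ee_rot: [0.0, 0.686, 0.727, 0.0]
force: [0.7, -0.0, 0.2]
grip_width: 0.495
grip_force: 0.0
```

>>> send_rows(targets=[0,0,0,-0.04,-0.34,0,0,0,0,0,0,0,0,0])

```text
time_s: 26.3
eef_pos: [419.4, 111.4, 103.7]
ee_rot: [0.0, 0.686, 0.727, 0.0]
force: [0.2, 0.3, 0.2]
grip_width: 0.499
grip_force: 0.0
```

```bash
python3 - <<'E'
from h import *
plan(420,111,-18,3)
t=diff('top');s=diff('scene')
# thermometer head in scene: bright low-sat blob vs bench
im=s['img'];h=cv2.cvtColor(im,cv2.COLOR_RGB2HSV)
u,v=proj(s,[420,111,12]).astype(int);print(u,v)
m=((h[...,1]<25)&(h[...,2]>150)).astype(np.uint8)
k=np.zeros_like(m);k[v-25:v+25,u-25:u+25]=m[v-25:v+25,u-25:u+25]
n,l,st,ce=cv2.connectedComponentsWithStats(k)
for i in range(1,n):
    if st[i,4]>20: print(st[i],ce[i],ray(s,*ce[i],15).round(1))
E
```

```text
t 26.3 pos [419.4 111.4 103.7] phi 3.3 tilt [ 0.001 -0.    -1.   ] shift [-0.01  0.01  2.03] turnz 0.3 j [-0.01  0.24  1.9   0.    1.01 -0.07] F [0.2 0.3 0.2] gw 0.499 gf 0.0
top {'twz': 35.1, 'thead': 99.3, 'tstem': 80.8, 'spatL': 11.7, 'spatR': 22.4, 'rodL': 17.9, 'rodR': 4.1, 'tape': 4.4}
scene {'twz': 35.2, 'thead': 8.5, 'tstem': 8.3, 'spatL': 6.7, 'spatR': 6.7, 'rodL': 5.8, 'rodR': 9.1, 'tape': 8.5}
218 201
[193 176  43  36 585] [215.56923077 188.11111111] [441.3 157.5  15. ]
[193 185  13  16 104] [196.85576923 192.95192308] [385.4 178.6  15. ]
```

>>> send_rows(targets=[0,0,0,-0.01,0.01,0.6,0,0,0,0,0,0,0.6,0,0,0,0,0,0,0.5,0,0,0,0,0,0,0.2,0,0,0,0,0,0,0.1,0])

```text
time_s: 27.02
eef_pos: [421.0, 110.9, -17.0]
ee_rot: [0.0, 0.687, 0.727, 0.0]
force: [-0.2, 0.3, -0.2]
grip_width: 0.498
grip_force: 0.0
```

>>> send_rows(targets=[0,0,0,0,0,0.02,0,0,0,0,0,0,0,0,0,0,0,0,0,0,-1,0,0,0,0,0,0,-1,0,0,0,0,0,0,-1])

```text
time_s: 27.65
eef_pos: [420.8, 110.8, -17.4]
ee_rot: [0.0, 0.687, 0.726, 0.0]
force: [-1.2, -0.8, 6.9]
grip_width: 0.235
grip_force: 49.2
```

>>> send_rows(targets=[0,0,0,0,0,0,-1,0,0,0,0,0,0,-1])

```text
time_s: 27.9
eef_pos: [420.8, 110.8, -17.4]
ee_rot: [0.0, 0.687, 0.726, 0.0]
force: [-1.4, -0.1, 5.8]
grip_width: 0.236
grip_force: 49.2
```

>>> send_rows(targets=[0,0,0,0,0,-0.3,-1,0,0,0,0,0,-0.6,-1,0,0,0,0,0,-0.6,-1,0,0,0,0,0,-0.3,-1,0,0,10.4,0,0,0,-1])

```text
time_s: 28.52
eef_pos: [421.2, 110.9, 91.5]
ee_rot: [0.001, 0.752, 0.66, 0.001]
force: [-0.7, -0.1, -0.3]
grip_width: 0.229
grip_force: 49.3
```

>>> send_rows(targets=[0,0,10.4,0,0,0,-1,0,0,10.4,0,0,0,-1,0,0,10.4,0,0,0,-1,0,0,10.4,0,0,0,-1,0,0,10.4,0,0,0,-1])

```text
time_s: 29.15
eef_pos: [420.3, 110.8, 90.1]
ee_rot: [0.0, 0.965, 0.262, 0.0]
force: [0.2, -0.5, 0.6]
grip_width: 0.233
grip_force: 49.3
```

>>> send_rows(targets=[0,0,10.4,0,0,0,-1,0,0,10.4,0,0,0,-1,0,0,10.4,0,0,0,-1,0,0,3.3,0,0,0,-1,0,0,0,0,0,0,-1])

```text
time_s: 29.78
eef_pos: [420.4, 110.9, 90.1]
ee_rot: [-0.0, 0.999, -0.032, 0.0]
force: [-0.7, -0.3, -0.4]
grip_width: 0.234
grip_force: 49.3
```

```bash
python3 - <<'E'
from h import *
plan(544,-145.4,60,-93.6)
E
```

```text
t 29.8 pos [420.4 110.9  90.1] phi -93.7 tilt [ 0. -0. -1.] shift [2.33 4.13 0.5 ] turnz -0.1 j [-0.01  0.26  1.91  0.    0.97  1.62] F [-0.7 -0.3 -0.4] gw 0.234 gf 49.3
```

>>> send_rows(targets=[0,0,0,0.2,0.35,0,-1,0,0,0,0.4,0.7,0,-1,0,0,0,0.42,0.75,0,-1,0,0,0,0.42,0.75,0,-1,0,0,0,0.4,0.7,0,-1])

```text
time_s: 30.4
eef_pos: [518.4, -92.7, 90.0]
ee_rot: [0.0, 0.999, -0.032, 0.0]
force: [0.5, -0.2, 0.5]
grip_width: 0.236
grip_force: 49.3
```

>>> send_rows(targets=[0,0,0,0.28,0.5,0,-1,0,0,0,0.15,0.28,0,-1,0,0,0,0.06,0.1,0.3,-1,0,0,0,0,0,0.5,-1,0,0,0,0,0,0,-1])

```text
time_s: 31.02
eef_pos: [542.0, -143.8, 39.3]
ee_rot: [-0.001, 0.999, -0.032, -0.003]
force: [0.2, -0.1, 0.2]
grip_width: 0.237
grip_force: 49.3
```

>>> send_rows(targets=[0,0,0,0,0,0,-1])

```text
time_s: 31.15
eef_pos: [543.9, -145.0, 42.4]
ee_rot: [0.0, 0.999, -0.032, 0.0]
force: [0.7, -0.4, -0.4]
grip_width: 0.232
grip_force: 49.3
```

```bash
python3 - <<'E'
from h import *
plan(544,-145.4,7,-93.6)
E
```

```text
t 31.1 pos [ 543.9 -145.    42.4] phi -93.7 tilt [ 0. -0. -1.] shift [0.   0.01 0.59] turnz -0.1 j [-0.47  0.57  1.57  0.    1.    1.17] F [ 0.7 -0.4 -0.4] gw 0.232 gf 49.3
```

>>> send_rows(targets=[0,0,0,0,0.01,0.3,-1,0,0,0,0,0,0.15,-1,0,0,0,0,0,0.06,-1,0,0,0,0,0,0.04,-1,0,0,0,0,0,0,-1])

```text
time_s: 31.78
eef_pos: [543.8, -146.1, 9.1]
ee_rot: [0.0, 0.999, -0.033, 0.0]
force: [-0.4, -0.3, -0.6]
grip_width: 0.235
grip_force: 49.3
```

>>> send_rows(targets=[0,0,0,0,0,0.03,-1,0,0,0,0,0,0,-1])

```text
time_s: 32.02
eef_pos: [543.7, -146.2, 7.1]
ee_rot: [0.0, 0.999, -0.033, 0.0]
force: [-1.1, 0.8, 0.0]
grip_width: 0.232
grip_force: 49.3
```

>>> send_rows(targets=[0,0,0,0,0,0.03,-1,0,0,0,0,0,0,-1])

```text
time_s: 32.28
eef_pos: [543.9, -146.2, 6.6]
ee_rot: [0.0, 0.999, -0.032, 0.0]
force: [-4.7, 1.6, 11.6]
grip_width: 0.235
grip_force: 50.8
```

>>> send_rows(targets=[0,0,0,0,0,-0.03,-1,0,0,0,0,0,0,-0.2,0,0,0,0,0,0,-0.2,0,0,0,0,0,0,-0.2,0,0,0,0,0,-0.3,-0.2])

```text
time_s: 32.9
eef_pos: [543.0, -145.8, 24.7]
ee_rot: [-0.001, 0.999, -0.033, -0.001]
force: [-0.7, 0.4, -0.1]
grip_width: 0.399
grip_force: 0.0
```

>>> send_rows(targets=[0,0,0,0,0,-0.6,-0.2,0,0,0,0,0,-0.7,-0.2,0,0,-10.4,0,0,0,-0.2,0,0,-10.4,0,0,0,-0.2,0,0,-10.4,0,0,0,-0.2])

```text
time_s: 33.52
eef_pos: [543.9, -146.2, 104.5]
ee_rot: [0.0, 0.971, 0.24, 0.001]
force: [-0.2, -0.3, -0.1]
grip_width: 0.398
grip_force: 0.0
```

>>> send_rows(targets=[0,0,-10.4,0,0,0,-0.2,0,0,-10.4,0,0,0,-0.2,0,0,-10.4,0,0,0,-0.2,0,0,-10.4,0,0,0,-0.2,0,0,-10.4,0,0,0,-0.2])

```text
time_s: 34.15
eef_pos: [543.9, -146.2, 104.4]
ee_rot: [0.001, 0.767, 0.642, 0.0]
force: [-0.5, 0.2, 0.6]
grip_width: 0.402
grip_force: 0.0
```

>>> send_rows(targets=[0,0,-10.4,0,0,0,-0.2,0,0,-3.5,0,0,0,-0.2,0,0,0,0,0,0,-0.2])

```text
time_s: 34.52
eef_pos: [543.9, -146.2, 104.2]
ee_rot: [0.001, 0.686, 0.727, 0.0]
force: [-0.8, -0.7, -0.9]
grip_width: 0.4
grip_force: 0.0
```

```bash
python3 - <<'E'
from h import *
plan(417.5,-154.5,60,3.5)
t=diff('top');s=diff('scene')
E
```

```text
t 34.5 pos [ 543.9 -146.2  104.2] phi 3.3 tilt [ 0.001 -0.001 -1.   ] shift [-0.02 -2.11  0.73] turnz -0.2 j [-0.47  0.49  1.52 -0.    1.13 -0.53] F [-0.8 -0.7 -0.9] gw 0.4 gf 0.0
top {'twz': 32.6, 'thead': 50.4, 'tstem': 38.2, 'spatL': 44.2, 'spatR': 6.7, 'rodL': 14.1, 'rodR': 22.6, 'tape': 44.3}
scene {'twz': 41.6, 'thead': 30.6, 'tstem': 23.2, 'spatL': 25.1, 'spatR': 14.5, 'rodL': 10.2, 'rodR': 5.4, 'tape': 13.8}
```

>>> send_rows(targets=[0,0,0,0,-0.35,0,-0.2,0,0,0,0,-0.6,0,-0.2,0,0,0,-0.02,-0.6,0,-0.2,0,0,0,0,-0.4,0,-0.2,0,0,-0.2,0,-0.16,0,-0.2])

```text
time_s: 35.25
eef_pos: [416.8, -154.9, 103.6]
ee_rot: [0.0, 0.685, 0.728, 0.0]
force: [0.4, -0.5, -0.1]
grip_width: 0.401
grip_force: 0.0
```

>>> send_rows(targets=[0,0,0,0,0,0.5,-0.2,0,0,0,0,0,0,-0.2])

```text
time_s: 35.5
eef_pos: [417.0, -154.3, 72.2]
ee_rot: [-0.001, 0.685, 0.729, -0.0]
force: [0.8, 0.5, -0.0]
grip_width: 0.398
grip_force: 0.0
```

```bash
python3 - <<'E'
from h import *
import pickle
plan(417.5,-154.5,-17,3.5)
t=cap('top');s=cap('scene')
pickle.dump((t,s),open('now.pkl','wb'))
f=lambda c:cv2.cvtColor(c['img'],cv2.COLOR_RGB2BGR)
a=cv2.resize(f(s)[205:305,245:345],(400,400),interpolation=cv2.INTER_CUBIC)   # spatula scene
b=cv2.resize(f(s)[140:260,265:385],(400,400),interpolation=cv2.INTER_CUBIC)  # cradle
d=cv2.resize(f(t)[105:195,195:325],(290,200),interpolation=cv2.INTER_CUBIC)
e=cv2.resize(f(t)[130:230,270:430],(320,200),interpolation=cv2.INTER_CUBIC)
g=cv2.resize(f(s)[220:320,320:420],(190,200),interpolation=cv2.INTER_CUBIC)
cv2.imwrite('pics/m2.png',np.vstack([np.hstack([a,b]),np.hstack([d,e,g])]))
E
```

```text
t 35.5 pos [ 417.  -154.3   72.2] phi 3.6 tilt [-0.002  0.002 -1.   ] shift [-0.01  0.01  1.49] turnz 0.1 j [-0.62  0.31  1.9   0.    0.94 -0.68] F [ 0.8  0.5 -0. ] gw 0.398 gf 0.0
```

View pics/m2.png

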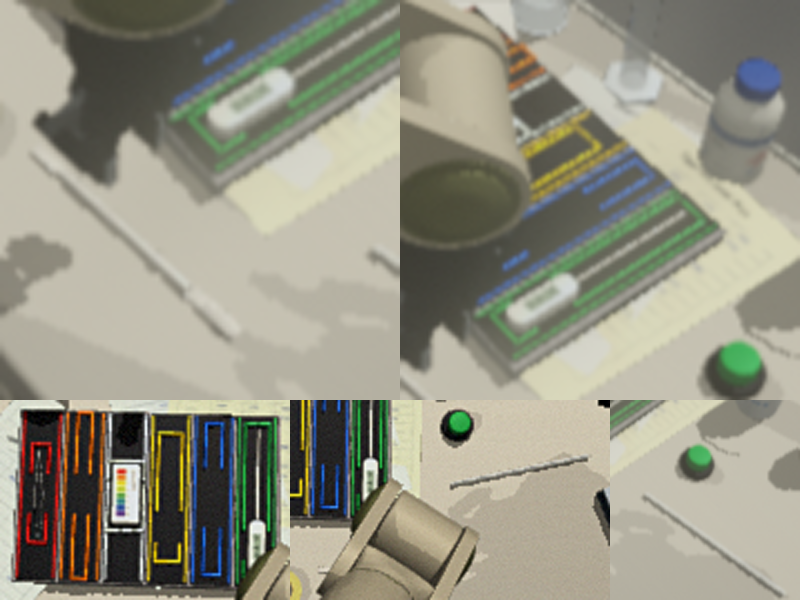

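Tweezers, box and thermometer are all in their pockets. The spatula is unmoved, from (35,150) to (235,335), and so is the rod. A quick check of where the gripper tips should project.

```bash
python3 - <<'E'
from h import *
import pickle
t,s=pickle.load(open('now.pkl','rb'))
for X in ([417-24,-154,97],[417+24,-154,97],[417.5,-154.5,4],[414,-92,4],[421,-217,4]): print(X,proj(s,X).round(1),(4*(proj(s,X)-[245,205])).round())
g=cv2.cvtColor(s['img'],cv2.COLOR_RGB2GRAY)
for r in range(222,262,3): print(r,' '.join('%3d'%v for v in g[r,245:300:2]))
E
```

```text
[393, -154, 97] [268.  248.7] [ 92. 175.]
[441, -154, 97] [282.2 238.4] [149. 134.]
[417.5, -154.5, 4] [274.8 261.8] [119. 227.]
[414, -92, 4] [259.4 247.5] [ 57. 170.]
[421, -217, 4] [291.1 277. ] [184. 288.]
222 193 192 192 192 192 192 192 192 191 131  62  62  63  63  64  65  66  66  67  68  70  73  75  76  78  81  84  91
225 192 192 193 192 192 192 192 192 187  87  63  64  64  65  65  64  67  67  69  70  72  74  77  79  83  94 108 125
228 193 192 192 192 192 192 192 191 178  84  80  67  66  65  66  67  68  68  71  72  75  79  84 102 102 121 138 111
231 175 189 192 192 192 189 191 181 116  87  74  67  67  67  68  68  70  72  73  76  78  85 102 137 119 124 154 185
234 169 177 188 192 154  71  91  82  79  78  70  68  68  68  70  71  73  74  75  83 104 114 122 101 119 101 171 207
237 175 177 188 192 173  95  79  75  72  77  71  69  69  72  72  79 126  81  79  83 109 110  96  94 103 123 122 147
240 176 179 192 191 192 189 128  69  69  69  72  73  74  73  78 173 189 176 113  88 120 111 121 105 102 103 127 119
243 178 190 192 190 175 202 199 169  90  70  71  72  75  76  94 181 190 189 187 147 140 137 117 119 114 106 105 116
246 192 192 192 192 189 154 195 205 191 134  76  75  77  93 118 182 189 189 188 188 184 143 140 126 119 124 110 127
249 192 192 192 192 192 192 177 151 174 195 177 150  85  96 120 183 189 189 188 188 187 183 147 143 137 122 129 154
252 192 192 192 192 192 192 192 190 150 142 189 193 188 178 185 190 189 189 188 188 188 188 187 173 144 143 126 125
255 192 192 192 192 192 192 191 191 191 174 136 162 197 191 190 189 189 188 189 188 188 188 188 188 173 149 171 183
258 192 192 192 192 192 192 192 191 191 191 189 174 140 180 195 188 189 189 188 188 188 188 188 189 189 189 189 190
261 192 192 192 191 191 191 191 191 191 190 190 190 187 153 152 194 191 189 189 189 189 189 190 189 190 190 190 190
```

The near fingertip is seen at (269,250), against (268,249) predicted. Grasping the spatula.

>>> send_rows(targets=[0,0,0,-0.01,0.01,0.5,-0.2,0,0,0,0,0,0.5,-0.2,0,0,0,0,0,0.3,-0.2,0,0,0,0,0,0.15,-0.2,0,0,0,0,0,0.04,-0.2])

```text
time_s: 36.22
eef_pos: [418.6, -155.6, -15.9]
ee_rot: [0.0, 0.685, 0.729, 0.0]
force: [-0.2, -0.4, 0.4]
grip_width: 0.398
grip_force: 0.0
```

>>> send_rows(targets=[0,0,0,0,0,0,-0.2,0,0,0,0,0,0,-1,0,0,0,0,0,0,-1,0,0,0,0,0,0,-1,0,0,0,0,0,0,-1])

```text
time_s: 36.85
eef_pos: [419.2, -155.7, -15.1]
ee_rot: [0.001, 0.685, 0.729, 0.0]
force: [1.5, 3.2, 10.1]
grip_width: 0.001
grip_force: 18.6
```

>>> send_rows(targets=[0,0,0,0,0,0,-1])

```text
time_s: 36.98
eef_pos: [419.2, -155.7, -15.2]
ee_rot: [0.001, 0.685, 0.729, 0.0]
force: [1.2, 3.2, 9.4]
grip_width: 0.004
grip_force: 18.6
```

The gripper closed on nothing: its tips were too high for the 8 mm rod and slipped over it. I'll open, rise and locate the spatula again.

>>> send_rows(targets=[0,0,0,0,0,-0.4,-1,0,0,0,0,0,-0.6,0,0,0,0,0,0,-0.6,0,0,0,0,0,0,0,0])

```text
time_s: 37.48
eef_pos: [419.2, -156.1, 82.0]
ee_rot: [0.003, 0.685, 0.729, 0.0]
force: [-0.2, -0.5, -0.5]
grip_width: 0.501
grip_force: 0.0
```

```bash
python3 - <<'E'
from h import *
import pickle
plan(417.5,-154.5,-17,3.5)
s=cap('scene');s0=pickle.load(open('scene0.pkl','rb')); pickle.dump(s,open('now.pkl','wb'))
g=cv2.GaussianBlur(cv2.cvtColor(s['img'],cv2.COLOR_RGB2GRAY),(0,0),.6); g0=cv2.GaussianBlur(cv2.cvtColor(s0['img'],cv2.COLOR_RGB2GRAY),(0,0),.6)
# dark shadow edge below spatula: for each column, row of min gray-diff across near predicted line
a=np.array(proj(s,[412,-63,4]));b=np.array(proj(s,[424,-259,4]))
for k in np.linspace(.03,.97,14):
    p=a+(b-a)*k; u=int(round(p[0])); v0=int(round(p[1])); r=slice(v0-8,v0+11)
    print(u,v0,'bright',v0-8+g0[r,u].argmax(),v0-8+g[r,u].argmax(),'dark',v0-8+g0[r,u].argmin(),v0-8+g[r,u].argmin(),' '.join('%3d'%x for x in g[r,u]))
E
```

```text
t 37.5 pos [ 419.2 -156.1   82. ] phi 3.6 tilt [ 0.004 -0.003 -1.   ] shift [ 0.03 -0.03  1.65] turnz 0.1 j [-0.62  0.29  1.89  0.    0.95 -0.68] F [-0.2 -0.5 -0.5] gw 0.501 gf 0.0
254 243 bright 242 242 dark 245 235 139 165 181 188 191 192 194 196 195 187 170 163 173 185 190 191 192 191 191
258 246 bright 245 246 dark 248 238  74  85 107 141 172 188 195 200 202 193 173 158 168 183 190 191 191 191 191
261 249 bright 246 247 dark 251 241  72  89 124 160 182 190 193 193 185 167 151 154 171 184 190 191 191 191 191
265 253 bright 245 251 dark 255 245  81 107 152 181 189 191 193 192 181 162 147 145 159 178 188 190 190 190 190
268 256 bright 253 254 dark 257 248 105 138 171 187 190 191 192 189 177 161 155 161 173 184 188 189 189 189 189
272 259 bright 257 258 dark 261 262 176 187 189 189 189 189 191 193 188 172 153 147 156 172 183 188 189 189 189
276 263 bright 261 262 dark 264 265 189 189 189 188 189 190 193 195 186 167 152 156 171 183 188 189 189 189 189
279 266 bright 264 264 dark 267 268 189 189 188 189 189 190 193 192 182 164 153 157 172 184 189 190 190 190 190
283 269 bright 267 268 dark 271 272 188 189 188 188 188 188 190 195 193 179 159 153 168 183 189 190 191 190 191
287 273 bright 271 272 dark 275 276 189 190 190 190 190 191 194 198 192 174 157 155 161 173 185 190 191 191 191
290 276 bright 274 275 dark 278 278 190 191 190 190 191 193 197 198 188 167 159 159 161 174 186 190 191 191 191
294 279 bright 278 279 dark 283 283 191 191 191 191 191 192 195 199 203 202 194 181 172 177 186 190 192 192 191
298 283 bright 282 283 dark 286 287 192 192 192 192 193 196 202 208 209 201 186 167 153 156 171 185 190 191 191
301 286 bright 285 285 dark 289 290 192 192 192 192 194 198 202 204 201 194 177 154 147 167 184 190 191 191 191
```

The spatula has barely moved (about 2 mm). The shut tip offset is therefore about 23.5 mm, so I'll grasp at TCP z ≈ −21.5.

>>> send_rows(targets=[0,0,0,0.02,-0.04,0.5,-0.2,0,0,0,0,0,0.5,-0.2,0,0,0,0,0,0.4,-0.2,0,0,0,0,0,0.2,-0.2,0,0,0,0,0,0.1,-0.2])

```text
time_s: 38.15
eef_pos: [415.3, -154.1, -23.0]
ee_rot: [-0.001, 0.685, 0.729, -0.0]
force: [0.1, -0.6, -0.2]
grip_width: 0.406
grip_force: 0.0
```

>>> send_rows(targets=[0,0,0,0,0,0.03,-0.2,0,0,0,0,0,0,-0.2])

```text
time_s: 38.4
eef_pos: [415.8, -154.4, -23.7]
ee_rot: [0.0, 0.685, 0.729, 0.0]
force: [-1.1, 0.8, 0.6]
grip_width: 0.398
grip_force: 0.0
```

>>> send_rows(targets=[0,0,0,0,0,0,-1,0,0,0,0,0,0,-1,0,0,0,0,0,0,-1,0,0,0,0,0,0,-1,0,0,0,0,0,0,-1])

```text
time_s: 39.02
eef_pos: [416.0, -154.6, -23.3]
ee_rot: [0.001, 0.685, 0.729, 0.0]
force: [-2.0, 0.5, 7.9]
grip_width: 0.074
grip_force: 50.4
```

>>> send_rows(targets=[0,0,0,0,0,-0.3,-1,0,0,0,0,0,-0.6,-1,0,0,0,0,0,-0.6,-1,0,0,0,0,0,-0.4,-1,0,0,-10.4,0,0,0,-1])

```text
time_s: 39.65
eef_pos: [416.4, -154.8, 91.8]
ee_rot: [0.002, 0.614, 0.789, 0.0]
force: [0.2, -0.0, -0.7]
grip_width: 0.07
grip_force: 49.1
```

>>> send_rows(targets=[0,0,-10.4,0,0,0,-1,0,0,-10.4,0,0,0,-1,0,0,-10.4,0,0,0,-1,0,0,-10.4,0,0,0,-1,0,0,-10.4,0,0,0,-1])

```text
time_s: 40.28
eef_pos: [415.6, -154.3, 90.1]
ee_rot: [0.0, 0.205, 0.979, -0.0]
force: [0.1, 0.0, -1.2]
grip_width: 0.068
grip_force: 49.1
```

>>> send_rows(targets=[0,0,-10.4,0,0,0,-1,0,0,-10,0,0,0,-1,0,0,0,0,0,0,-1])

```text
time_s: 40.65
eef_pos: [415.6, -154.3, 90.1]
ee_rot: [0.0, 0.032, 0.999, -0.0]
force: [-0.1, -0.2, -0.2]
grip_width: 0.075
grip_force: 49.1
```

```bash
python3 - <<'E'
from h import *
plan(612,-89.7,80,86.4)
E
```

```text
t 40.6 pos [ 415.6 -154.3   90.1] phi 86.3 tilt [ 0. -0. -1.] shift [-3.2   1.29  0.17] turnz -0.1 j [-0.62  0.28  1.89 -0.    0.98 -2.13] F [-0.1 -0.2 -0.2] gw 0.075 gf 49.1
```

>>> send_rows(targets=[0,0,0,-0.35,0.14,0,-1,0,0,0,-0.75,0.3,0,-1,0,0,0,-0.75,0.3,0,-1,0,0,0,-0.7,0.29,0,-1,0,0,0,-0.4,0.16,0.2,-1])

```text
time_s: 41.28
eef_pos: [598.8, -93.4, 78.3]
ee_rot: [0.001, 0.033, 0.999, -0.0]
force: [-0.1, -1.0, -0.6]
grip_width: 0.069
grip_force: 49.1
```

>>> send_rows(targets=[0,0,0,-0.25,0.1,0.3,-1,0,0,0,0,0,0.4,-1,0,0,0,0,0,0,-1,0,0,0,0,0,0,-1])

```text
time_s: 41.78
eef_pos: [612.5, -89.4, 37.0]
ee_rot: [0.001, 0.033, 0.999, -0.0]
force: [0.5, -0.2, -0.3]
grip_width: 0.067
grip_force: 49.1
```

```bash
python3 - <<'E'
from h import *
plan(612,-89.7,1,86.4)
E
```

```text
t 41.8 pos [612.5 -89.4  37. ] phi 86.3 tilt [ 0.001 -0.    -1.   ] shift [ 0.01 -0.    0.6 ] turnz -0.1 j [-0.33  0.68  1.39 -0.    1.07 -1.84] F [ 0.5 -0.2 -0.3] gw 0.067 gf 49.1
```

>>> send_rows(targets=[0,0,0,0.01,0,0.3,-1,0,0,0,0,0,0.15,-1,0,0,0,0,0,0.06,-1,0,0,0,0,0,0.04,-1,0,0,0,0,0,0,-1])

```text
time_s: 42.4
eef_pos: [611.6, -89.2, 3.0]
ee_rot: [0.0, 0.032, 0.999, -0.0]
force: [0.2, -0.6, -0.2]
grip_width: 0.066
grip_force: 49.1
```

>>> send_rows(targets=[0,0,0,0,0,0.03,-1,0,0,0,0,0,0,-1])

```text
time_s: 42.65
eef_pos: [611.5, -89.1, 1.1]
ee_rot: [0.0, 0.032, 0.999, 0.0]
force: [0.4, -0.5, -1.1]
grip_width: 0.068
grip_force: 49.1
```

>>> send_rows(targets=[0,0,0,0,0,0.03,-1,0,0,0,0,0,0,-1])

```text
time_s: 42.9
eef_pos: [611.7, -89.2, 0.7]
ee_rot: [0.0, 0.032, 1.0, -0.0]
force: [-4.7, 0.7, 10.1]
grip_width: 0.069
grip_force: 51.4
```

The spatula is seated. Release and go to the glass rod.

>>> send_rows(targets=[0,0,0,0,0,-0.03,-1,0,0,0,0,0,0,-0.4,0,0,0,0,0,0,-0.4,0,0,0,0,0,0,-0.4,0,0,0,0,0,-0.3,-0.4])

```text
time_s: 43.52
eef_pos: [610.7, -88.9, 18.6]
ee_rot: [-0.001, 0.032, 0.999, 0.0]
force: [-0.0, 0.6, 0.5]
grip_width: 0.296
grip_force: 0.0
```

>>> send_rows(targets=[0,0,0,0,0,-0.6,-0.4,0,0,0,0,0,-0.7,-0.4,0,0,10.4,0,0,0,-0.2,0,0,10.4,0,0,0,-0.2,0,0,10.4,0,0,0,-0.2])

```text
time_s: 44.15
eef_pos: [611.7, -89.2, 98.6]
ee_rot: [0.001, 0.302, 0.953, -0.0]
force: [-0.2, -0.6, 1.0]
grip_width: 0.4
grip_force: 0.0
```

>>> send_rows(targets=[0,0,10.4,0,0,0,-0.2,0,0,10.4,0,0,0,-0.2,0,0,10.4,0,0,0,-0.2,0,0,10.4,0,0,0,-0.2,0,0,4.5,0,0,0,-0.2])

```text
time_s: 44.78
eef_pos: [611.7, -89.2, 98.5]
ee_rot: [0.001, 0.65, 0.76, 0.0]
force: [0.5, -0.0, -0.2]
grip_width: 0.401
grip_force: 0.0
```

>>> send_rows(targets=[0,0,0,0,0,0,-0.2])

```text
time_s: 44.9
eef_pos: [611.7, -89.2, 98.2]
ee_rot: [0.001, 0.649, 0.761, 0.0]
force: [0.6, -0.4, 0.1]
grip_width: 0.398
grip_force: 0.0
```

```bash
python3 - <<'E'
from h import *
plan(555.5,-379.2,60,9)
E
```

```text
t 44.9 pos [611.7 -89.2  98.2] phi 9.1 tilt [ 0.001 -0.    -1.   ] shift [-4.62 -1.69  0.64] turnz 0.1 j [-0.33  0.61  1.34  0.    1.19 -0.49] F [ 0.6 -0.4  0.1] gw 0.398 gf 0.0
```

>>> send_rows(targets=[0,0,0,-0.4,-0.15,0,-0.2,0,0,0,-0.8,-0.29,0,-0.2,0,0,0,-0.8,-0.29,0,-0.2,0,0,0,-0.8,-0.29,0,-0.2,0,0,0,-0.8,-0.29,0,-0.2])

```text
time_s: 45.52
eef_pos: [567.6, -316.5, 98.0]
ee_rot: [0.0, 0.648, 0.761, 0.0]
force: [0.9, -0.1, -0.2]
grip_width: 0.395
grip_force: 0.0
```

>>> send_rows(targets=[0,0,0,-0.6,-0.22,0,-0.2,0,0,0,-0.3,-0.11,0.2,-0.2,0,0,0,-0.12,-0.05,0.2,-0.2,0,0,0,0,0,0,-0.2,0,0,0,0,0,0,-0.2])

```text
time_s: 46.15
eef_pos: [555.6, -377.7, 73.3]
ee_rot: [0.0, 0.648, 0.761, 0.0]
force: [1.0, 0.2, -0.4]
grip_width: 0.402
grip_force: 0.0
```

```bash
python3 - <<'E'
from h import *
import pickle
plan(555.5,-379.2,-23.3,9)
s=cap('scene');s0=pickle.load(open('scene0.pkl','rb'))
g=cv2.cvtColor(s['img'],cv2.COLOR_RGB2GRAY).astype(int); g0=cv2.cvtColor(s0['img'],cv2.COLOR_RGB2GRAY).astype(int)
a=np.array(proj(s,[539,-272,4]));b=np.array(proj(s,[573,-487,4])); print(a,b)
for k in np.linspace(.05,.95,10):
    p=a+(b-a)*k; u=int(round(p[0])); v0=int(round(p[1])); r=slice(v0-7,v0+9)
    print(u,v0,'dark',v0-7+g0[r,u].argmin(),v0-7+g[r,u].argmin(),' '.join('%3d'%x for x in g[r,u]))
E
```

```text
t 46.1 pos [ 555.6 -377.7   73.3] phi 9.2 tilt [ 0.  0. -1.] shift [-0.02 -0.01  1.61] turnz 0.2 j [-0.77  0.75  1.16  0.    1.23 -0.93] F [ 1.   0.2 -0.4] gw 0.402 gf 0.0
[336.95594879 265.93087127] [409.66409888 317.3310057 ]
341 269 dark 270 270 192 192 192 192 192 197 192 166 137 146 174 189 191 192 192 192
348 274 dark 275 275 191 192 191 191 194 198 190 162 136 138 170 189 191 191 191 191
355 279 dark 280 280 191 191 191 192 196 195 176 143 125 144 175 190 191 191 191 191
362 284 dark 285 285 191 191 191 192 197 195 174 141 132 148 173 188 190 191 191 190
370 289 dark 290 290 191 191 191 191 194 198 190 161 128 131 166 187 190 190 190 190
377 294 dark 295 295 190 190 191 191 195 198 188 158 133 146 172 187 190 189 190 190
384 299 dark 300 300 190 190 190 191 196 196 183 152 131 164 186 189 189 182 175 173
391 304 dark 305 305 189 189 190 192 196 192 168 135 125 134 155 170 173 173 173 173
399 310 dark 310 311 189 189 190 194 196 180 145 118 114 147 169 172 172 172 173 172
406 315 dark 315 315 188 188 183 184 190 182 152 120 126 153 169 171 172 171 172 171
```

The rod is unmoved. Descend and grasp.

>>> send_rows(targets=[0,0,0.2,-0.02,-0.01,0.5,-0.2,0,0,0,0,0,0.5,-0.2,0,0,0,0,0,0.35,-0.2,0,0,0,0,0,0.15,-0.2,0,0,0,0,0,0.1,-0.2])

```text
time_s: 46.82
eef_pos: [555.1, -380.3, -22.5]
ee_rot: [0.001, 0.65, 0.76, -0.0]
force: [-0.3, 0.1, -0.5]
grip_width: 0.399
grip_force: 0.0
```

>>> send_rows(targets=[0,0,0,0,0,0.01,-0.2,0,0,0,0,0,0,-0.2])

```text
time_s: 47.08
eef_pos: [555.0, -380.5, -22.7]
ee_rot: [0.001, 0.65, 0.76, -0.0]
force: [0.5, 1.0, -0.5]
grip_width: 0.395
grip_force: 0.0
```

>>> send_rows(targets=[0,0,0,0,0,0,-1,0,0,0,0,0,0,-1,0,0,0,0,0,0,-1,0,0,0,0,0,0,-1,0,0,0,0,0,0,-1])

```text
time_s: 47.7
eef_pos: [554.9, -380.4, -22.9]
ee_rot: [0.001, 0.65, 0.76, -0.0]
force: [-0.5, 0.3, 5.5]
grip_width: 0.07
grip_force: 50.6
```

>>> send_rows(targets=[0,0,0,0,0,-0.3,-1,0,0,0,0,0,-0.6,-1,0,0,0,0,0,-0.6,-1,0,0,0,0,0,-0.4,-1,0,0,-10.4,0,0,0,-1])

```text
time_s: 48.32
eef_pos: [555.4, -380.9, 93.9]
ee_rot: [0.002, 0.577, 0.817, -0.0]
force: [-0.2, -0.4, -0.6]
grip_width: 0.071
grip_force: 49.9
```

>>> send_rows(targets=[0,0,-10.4,0,0,0,-1,0,0,-10.4,0,0,0,-1,0,0,-10.4,0,0,0,-1,0,0,-10.4,0,0,0,-1,0,0,-10.4,0,0,0,-1])

```text
time_s: 48.95
eef_pos: [554.6, -380.1, 91.4]
ee_rot: [0.0, 0.16, 0.987, -0.0]
force: [0.6, 1.0, -0.7]
grip_width: 0.075
grip_force: 49.9
```

>>> send_rows(targets=[0,0,-10.4,0,0,0,-1,0,0,-4.6,0,0,0,-1,0,0,0,0,0,0,-1])

```text
time_s: 49.32
eef_pos: [554.7, -380.1, 91.2]
ee_rot: [0.0, 0.033, 0.999, -0.0]
force: [-0.5, 0.6, -0.2]
grip_width: 0.076
grip_force: 49.9
```

```bash
python3 - <<'E'
from h import *
plan(623.3,89.9,80,86.4)
E
```

```text
t 49.3 pos [ 554.7 -380.1   91.2] phi 86.2 tilt [ 0. -0. -1.] shift [-0.63  7.89  0.18] turnz -0.2 j [-0.77  0.74  1.14  0.    1.27 -2.28] F [-0.5  0.6 -0.2] gw 0.076 gf 49.9
```

>>> send_rows(targets=[0,0,-0.2,-0.03,0.4,0,-1,0,0,0,-0.06,0.8,0,-1,0,0,0,-0.06,0.8,0,-1,0,0,0,-0.06,0.8,0,-1,0,0,0,-0.06,0.8,0,-1])

```text
time_s: 49.95
eef_pos: [584.3, -164.0, 91.1]
ee_rot: [0.0, 0.032, 0.999, -0.0]
force: [0.7, -0.2, -1.2]
grip_width: 0.068
grip_force: 49.9
```

>>> send_rows(targets=[0,0,0,-0.06,0.8,0,-1,0,0,0,-0.06,0.8,0,-1,0,0,0,-0.06,0.8,0,-1,0,0,0,-0.06,0.8,0,-1,0,0,0,-0.06,0.5,0,-1])

```text
time_s: 50.58
eef_pos: [615.8, 57.1, 91.0]
ee_rot: [0.0, 0.031, 1.0, 0.0]
force: [0.3, -0.4, -0.2]
grip_width: 0.077
grip_force: 49.9
```

>>> send_rows(targets=[0,0,0,-0.04,0.35,0.2,-1,0,0,0,-0.02,0.22,0.4,-1,0,0,0,0,0,0.3,-1,0,0,0,0,0,0,-1,0,0,0,0,0,0,-1])

```text
time_s: 51.2
eef_pos: [622.0, 88.0, 37.2]
ee_rot: [0.001, 0.031, 1.0, -0.0]
force: [0.5, 0.3, 0.9]
grip_width: 0.07
grip_force: 49.9
```

```bash
python3 - <<'E'
from h import *
plan(623.3,89.9,1,86.4)
E
```

```text
t 51.2 pos [622.   88.   37.2] phi 86.4 tilt [ 0.001 -0.    -1.   ] shift [-0.02  0.03  0.6 ] turnz 0.0 j [-0.05  0.7   1.35 -0.    1.08 -1.55] F [0.5 0.3 0.9] gw 0.07 gf 49.9
```

>>> send_rows(targets=[0,0,0,-0.02,0.03,0.2,-1,0,0,0,0,0,0.2,-1,0,0,0,0,0,0.1,-1,0,0,0,0,0,0.04,-1,0,0,0,0,0,0,-1])

```text
time_s: 51.82
eef_pos: [622.9, 90.5, 4.1]
ee_rot: [0.0, 0.031, 1.0, 0.0]
force: [0.2, -0.2, -0.7]
grip_width: 0.073
grip_force: 49.9
```

>>> send_rows(targets=[0,0,0,0,0,0.03,-1,0,0,0,0,0,0,-1])

```text
time_s: 52.08
eef_pos: [622.9, 90.5, 2.3]
ee_rot: [0.0, 0.031, 1.0, -0.0]
force: [-0.1, -0.0, -1.1]
grip_width: 0.071
grip_force: 49.9
```

>>> send_rows(targets=[0,0,0,0,0,0.03,-1,0,0,0,0,0,0,-1])

```text
time_s: 52.32
eef_pos: [623.1, 90.5, 1.0]
ee_rot: [0.0, 0.031, 1.0, -0.0]
force: [-2.1, -1.0, 4.1]
grip_width: 0.068
grip_force: 50.5
```

Seated at the expected height. Release, lift, head towards the plunger, then verify everything.

>>> send_rows(targets=[0,0,0,0,0,-0.02,-1,0,0,0,0,0,0,-0.4,0,0,0,0,0,0,-0.4,0,0,0,0,0,0,-0.4,0,0,0,0,0,-0.3,-0.4])

```text
time_s: 52.95
eef_pos: [622.0, 90.5, 19.2]
ee_rot: [-0.001, 0.031, 1.0, 0.0]
force: [0.6, -0.3, 0.3]
grip_width: 0.302
grip_force: 0.0
```

>>> send_rows(targets=[0,0,0,0,0,-0.6,-0.4,0,0,0,0,0,-0.7,-0.4,0,0,0,0,-0.4,0,-1,0,0,0,-0.07,-0.8,0,-1,0,0,0,-0.07,-0.8,0,-1])

```text
time_s: 53.58
eef_pos: [624.0, -30.9, 99.3]
ee_rot: [0.001, 0.03, 1.0, -0.0]
force: [0.4, 0.0, -0.1]
grip_width: -0.002
grip_force: 0.0
```

>>> send_rows(targets=[0,0,0,-0.07,-0.8,0,-1,0,0,0,-0.07,-0.8,0,-1,0,0,0,-0.07,-0.8,0,-1,0,0,0,-0.07,-0.8,0,-1,0,0,0,-0.07,-0.6,0,-1])

```text
time_s: 54.2
eef_pos: [630.7, -260.8, 99.2]
ee_rot: [0.001, 0.031, 1.0, -0.0]
force: [0.3, 0.1, -0.5]
grip_width: 0.004
grip_force: 0.0
```

>>> send_rows(targets=[0,0,0,0,-0.3,0,-1,0,0,0,0,0,0,-1])

```text
time_s: 54.45
eef_pos: [629.5, -276.9, 98.2]
ee_rot: [0.0, 0.031, 1.0, -0.0]
force: [-0.2, 0.7, -0.2]
grip_width: 0.002
grip_force: 0.0
```

```bash
python3 - <<'E'
from h import *
import pickle
plan(631,-287,40,86.4)
t=cap('top');s=cap('scene')
f=lambda c:cv2.cvtColor(c['img'],cv2.COLOR_RGB2BGR)
a=cv2.resize(f(s)[130:260,260:390],(400,600),interpolation=cv2.INTER_CUBIC)
d=cv2.resize(f(t)[105:190,195:325],(400,600),interpolation=cv2.INTER_CUBIC)
cv2.imwrite('pics/m3.png',np.hstack([a,d]))
E
```

```text
t 54.5 pos [ 629.5 -276.9   98.2] phi 86.4 tilt [ 0. -0. -1.] shift [-0.03 -0.17  0.97] turnz 0.0 j [-0.58  0.76  1.07  0.    1.31 -2.09] F [-0.2  0.7 -0.2] gw 0.002 gf 0.0
```

View pics/m3.png

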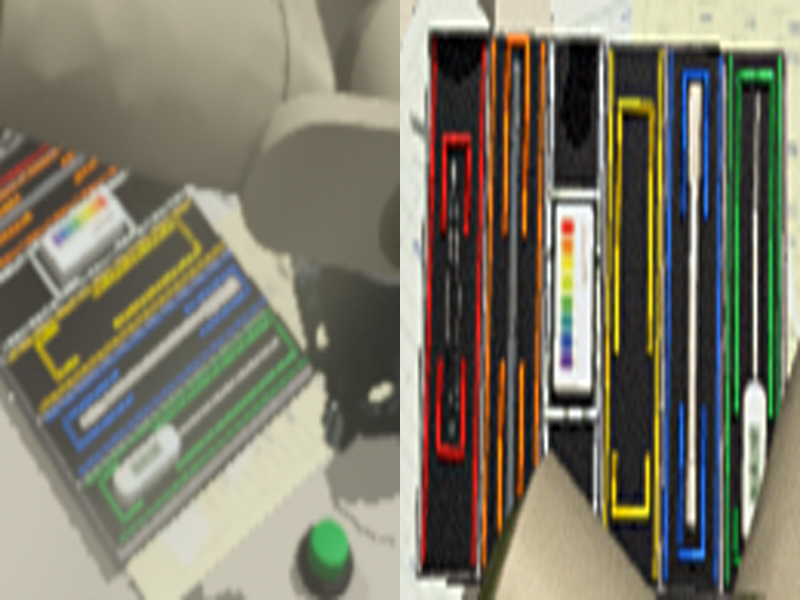

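Last view: tweezers in red, rod in orange, box in white, spatula in blue and thermometer in green with its tip away from the robot, all inside their rails. The plunger is at (328,545) in the left crop. Now pressing it.

>>> send_rows(targets=[0,0,0,-0.03,-0.17,0.5,-1,0,0,0,0,0,0.4,-1,0,0,0,0,0,0.3,-1,0,0,0,0,0,0.15,-1,0,0,0,0,0,0,-1])

```text
time_s: 55.18
eef_pos: [630.9, -286.4, 16.7]
ee_rot: [-0.0, 0.031, 1.0, 0.0]
force: [-0.6, -0.0, 0.2]
grip_width: -0.001
grip_force: 0.0
```

>>> send_rows(targets=[0,0,0,0,0,0.06,-1,0,0,0,0,0,0,-1])

```text
time_s: 55.42
eef_pos: [630.9, -286.9, 13.4]
ee_rot: [0.0, 0.031, 1.0, -0.0]
force: [-0.2, 0.2, 0.5]
grip_width: 0.001
grip_force: 0.0
```

>>> send_rows(targets=[0,0,0,0,0,0.06,-1,0,0,0,0,0,0,-1])

```text
time_s: 55.68
eef_pos: [630.7, -286.8, 9.2]
ee_rot: [-0.0, 0.031, 1.0, 0.0]
force: [-1.0, 0.1, -0.3]
grip_width: 0.0
grip_force: 0.0
```

>>> send_rows(targets=[0,0,0,0,0,0.06,-1,0,0,0,0,0,0,-1])

```text
time_s: 55.92
eef_pos: [631.0, -287.0, 6.0]
ee_rot: [0.0, 0.031, 1.0, -0.0]
force: [0.4, -0.8, 3.1]
grip_width: 0.004
grip_force: 1.2
```

Contact. Continue to the stop.

>>> send_rows(targets=[0,0,0,0,0,0.08,-1,0,0,0,0,0,0,-1])

```text
time_s: 56.18
eef_pos: [631.1, -287.0, 1.2]
ee_rot: [0.0, 0.031, 1.0, -0.0]
force: [0.1, -1.3, 4.6]
grip_width: -0.003
grip_force: 2.1
```

>>> send_rows(targets=[0,0,0,0,0,0.08,-1,0,0,0,0,0,0,-1])

```text
time_s: 56.42
eef_pos: [631.1, -287.1, -3.3]
ee_rot: [0.0, 0.031, 1.0, -0.0]
force: [-0.5, 0.6, 6.6]
grip_width: 0.004
grip_force: 3.0
```

>>> send_rows(targets=[0,0,0,0,0,0.05,-1,0,0,0,0,0,0,-1])

```text
time_s: 56.68
eef_pos: [631.1, -287.1, -6.0]
ee_rot: [0.0, 0.031, 1.0, -0.0]
force: [-1.4, 1.0, 7.8]
grip_width: 0.0
grip_force: 3.6
```

>>> send_rows(targets=[0,0,0,0,0,0.03,-1,0,0,0,0,0,0,-1])

```text
time_s: 56.92
eef_pos: [631.1, -287.1, -7.6]
ee_rot: [0.0, 0.031, 1.0, -0.0]
force: [-2.1, 1.0, 7.7]
grip_width: -0.001
grip_force: 3.9
```

>>> send_rows(targets=[0,0,0,0,0,0.03,-1,0,0,0,0,0,0,-1])

```text
time_s: 57.18
eef_pos: [631.2, -287.1, -7.8]
ee_rot: [0.001, 0.031, 1.0, -0.0]
force: [-5.6, 3.7, 18.3]
grip_width: 0.001
grip_force: 8.8
```

>>> send_rows(targets=[0,0,0,0,0,0.03,-1,0,0,0,0,0,0,-1])

```text
time_s: 57.42
eef_pos: [631.3, -287.2, -7.9]
ee_rot: [0.001, 0.031, 1.0, -0.001]
force: [-10.1, 6.8, 28.1]
grip_width: -0.003
grip_force: 14.2
```

The plunger is at its stop (28 N at full stroke). Lift to the earlier pose and compare with the previous picture.

>>> send_rows(targets=[0,0,0,0,0,-0.3,-1,0,0,0,0,0,-0.5,-1,0,0,0,0,0,-0.6,-1,0,0,0,0.03,0.17,-0.45,-1,0,0,0,0,0,0,-1])

```text
time_s: 58.05
eef_pos: [630.4, -276.5, 100.7]
ee_rot: [0.001, 0.03, 1.0, -0.001]
force: [0.5, 0.6, -0.3]
grip_width: -0.002
grip_force: 0.0
```

```bash
python3 - <<'E'
from h import *
import pickle
plan(629.5,-276.9,98.2,86.4)
t=cap('top');s=cap('scene');f=lambda c:cv2.cvtColor(c['img'],cv2.COLOR_RGB2BGR)
a=cv2.resize(f(s)[130:260,260:390],(400,600),interpolation=cv2.INTER_CUBIC)
d=cv2.resize(f(t)[105:190,195:325],(400,600),interpolation=cv2.INTER_CUBIC)
D=np.abs(np.hstack([a,d]).astype(int)-cv2.imread('pics/m3.png')).max(2)
print(cv2.resize(D.astype(np.float32),(16,12),interpolation=cv2.INTER_AREA).round().astype(int))
t0=pickle.load(open('top0.pkl','rb'));s0=pickle.load(open('scene0.pkl','rb'))
for c,c0 in((t,t0),(s,s0)):
    for X in([586,281,55],[631,-287,32],[385,-30,15]):
        u,v=proj(c,X).astype(int); print(X,np.abs(c['img'][v-6:v+7,u-6:u+7].astype(int)-c0['img'][v-6:v+7,u-6:u+7]).mean().round(1))
E
```

```text
t 58.0 pos [ 630.4 -276.5  100.7] phi 86.5 tilt [ 0.003 -0.002 -1.   ] shift [ 0.01 -0.01  0.04] turnz 0.1 j [-0.58  0.76  1.07  0.    1.31 -2.09] F [ 0.5  0.6 -0.3] gw -0.002 gf 0.0
[[ 1  1  1  1  1  2  2  2  3  3  4  3  3  3  3  3]
 [ 1  1  1  1  1  1  3  2  4  5  4  6  4  4  4  4]
 [ 1  1  1  1  1  1  2  2  4  5  5  5  4  4  4  4]
 [ 1  1  1  1  1  1  1  1  4  5  4  4  5  4  5  4]
 [ 1  1  1  1  2  1  1  1  3  4  4  3  5  4  4  4]
 [ 1  1  1  1  1  1  1  2  4  5  5  3  5  4  5  4]
 [ 1  1  1  1  1  2  4  1  3  5  4  3  4  4  5  5]
 [ 1  1  1  1  1  1  3  3  4  5  5  3  5  4  4  6]
 [ 1  1  1  1  1  1  6  2  4  5  5  4  5  4  4  5]
 [ 1  1  1  1  1  1  1  1  4  5  6 13  5  5  4  7]
 [ 1  1  1  1  1  0  1  1  5  6  7  8  8  5  5  6]
 [ 1  1  1  1  1  1  1  0  4  6  5  4 10  5  7  5]]
[586, 281, 55] 4.7
[631, -287, 32] 89.8
[385, -30, 15] 36.1
[586, 281, 55] 53.4
[631, -287, 32] 9.7
[385, -30, 15] 12.0
```

```bash
python3 -c "
from rig import job; print(job.finish_job())"
```

```text
the job is handed in; nothing more can be done
None
```

I handed the job in at about 58 s of robot time, but the hand-in returned no verdict: I pushed the paddle to its stop and it sprang back, laid all five tools that were out (no screwdriver was there) in their own cradles with the thermometer tip pointing away, and pushed the plunger to its stop, after which it came back up.

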